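# Restock the parts tray and lock it into its bay

### The job

First lift the oil can by its bow handle out of the metal tray and stand it upright, wholly on the round rubber mat. Then stand all the small lidded part cases from the grey liner upright on the tray's floor, slide the keeper open and the loaded tray by its bar fully home into the steel bay until it meets the back (its front flush with the mouth), and finally slide the keeper fully shut again across the mouth. Leave the thread spool and the red-capped bottle where they are.

Things in the scene. Friction and masses are not known exactly. Their poses are not given: they have to be found in the camera images.
- bay: Grey-green steel tray bay fixed to the counter: low shell open at its -x end, no floor. Slot 173 wide (y), 68 high; outside 193 wide, 73 high, 139 deep; side walls 10 thick, rounded in front. Origin on the counter, where the tray's origin lies when home; tray enters along +x; z up; mouth at x = -65 mm, inner back face at x = +65.5.
- keeper (a joint): Sliding steel keeper on the bay's roof at the mouth, -y side. 0 = shut: its 16 wide tongue hangs before the mouth at y = -66, x = -71 to -79, z = 20 to 80 mm (bay frame). Slides along the bay's -y to 0.045 m = open, clear of the slot. Stays where left (1.5 N friction); blocks the tray unless open. Starts shut or partly open.
- keeper_knob (a point): Point on the axis of the keeper's upright black knob, 18 mm diameter, z = 80 to 112 mm; this point is at z = 96 mm (16 mm below its top). It moves with the keeper.
- tray: Open aluminium tray, outside 131 (x) by 161 (y), walls 22 high, walls and floor 3 thick. Origin at the centre of its underside, x axis points from its bar to its rear (the end that goes into the bay first), z up. Slides on the counter. Mass about 0.4 kg.
- tray_bar (a point): Centre of the tray's grip bar: a steel bar 12 thick (tray x), 100 long (tray y), 14 high, at tray x = -110.5 mm, z = 58 mm, 45 mm out from the tray's front wall, on two thin bent brackets at y = +-43 mm.
- can: White oil can, 100 diameter, straight to 85 high, shoulder to 105, with a short red cap on the shoulder on its +x side (to 125 high). Origin at the centre of its underside, z up. Starts standing in the tray. 0.4 to 0.7 kg.
- can_handle (a point): Centre of the can's bow handle bar, 156 mm above its underside (bar top 162 mm): 14 thick (can x), 54 clear length between its posts (can y), 12 high.
- mat: Round black rubber mat fixed on the counter, 150 diameter, 3 thick. Origin at the centre of its underside.
- liner: Grey liner fixed on the counter, 250 (x) by 210 (y), 3 thick, on which the cases start. Origin at the centre of its underside.
- case0: Grey plastic part case with a white lid, 34 (x) by 60 (y) by 50 high, closed and rigid, about 0.12 kg. Origin at the centre of its underside, z up. Two to four such cases are present.
- case1: Grey plastic part case with a white lid, 34 (x) by 60 (y) by 50 high, closed and rigid, about 0.12 kg. Origin at the centre of its underside, z up. Two to four such cases are present.
- case2: Grey plastic part case with a white lid, 34 (x) by 60 (y) by 50 high, closed and rigid, about 0.12 kg. Origin at the centre of its underside, z up. Two to four such cases are present.
- case3: Grey plastic part case with a white lid, 34 (x) by 60 (y) by 50 high, closed and rigid, about 0.12 kg. Origin at the centre of its underside, z up. Two to four such cases are present.
- spool: Bystander: blue thread spool, 68 diameter at the foot, 100 high, standing. Origin at the centre of its underside.
- bottle: Bystander: bottle with red cap, 60 diameter, 110 high. Origin at the centre of its underside.
Mind the look-alikes: they are no part of the job. Of the things shaped like the tray, the aluminium one is meant.

How it is judged:
By the outcome, as a careful person would: the job done as asked, in the order asked, and still so for the second after the job is handed in, with the robot touching nothing.
Of case0, case1, case2, case3 only 2 to 4 are there at a start; the rules pass over those that are not, and their reading is None.
At some moment in a run one of case0, case1, case2, case3 may be knocked a few centimetres aside while the robot is not near it.
Once in a run the grip may slacken for a moment while it holds something.
It also fails if it takes over 210 s, if anything falls off the work surface, if the arm or the gripper's body presses on something with over 40 N, if the wrist force passes 120 N, or if a joint passes its speed limit or range.

### The arm

A 6-joint arm with a two-finger parallel gripper is mounted at the origin on the work surface. World frame = base frame: x ahead of the robot, y to its left, z up, the work surface at z = 0. Lengths are in m, angles in degrees, forces in N, time in s.
With the tool pointing down it reaches from about 0.275 to 0.875 m from the base axis. Payload 12.5 kg.
Tool frame: the origin (TCP) lies between the finger pads; the fingertips stand manip.tip_extent ahead of it and the grasp point (between the pads) is the TCP (manip.tip_extent is the distance from the TCP to the fingertips, in m); y points along the fingers, z is the direction in which the jaws open and shut, and the axes are right-handed (so a half turn about y gives the same grasp; the last joint's range is limited). The gripper opens to 85 mm and grips with 20 to 120 N. Pads are 22 mm wide; open, the fingers measure 114 mm over their backs; the gripper's body (76 mm by 85 mm) begins 54 mm behind the grasp point. The pads swing forward as they close: fully open they stand 13 mm farther back than shut.
Start: joints at [-4.847, 20.094, 94.641, -0, 65.266, -4.847], TCP at [0.55, 0, 0.25] pointing down, gripper open.
Joint ranges: [-157.81, 157.81], [-45, 120.19], [0.68, 151.7], [-89.99, 269.99], [4.06, 180], [-164.3, 164.3]. Speed limits (degrees/s): [127.2, 127.2, 159.86, 180, 180, 180].

### API

Orientations are given as a 3x3 rotation matrix whose columns are the frame's x, y, z axes.
In Python, from cell import manip, cams gives the robot as it stands.
- The arm moves only by the shell command python3 -m handwheel 'ROWS' [FORCE]. ROWS is JSON, one flat list of numbers, 5 for each row, row after row: the shift along the tool's x, y, z in mm, then the turn about the tool's y in degrees, then the opening, from 0 (shut) to 1 (fully open). A call has 1 to 10 rows; each row shifts and turns the pose as measured when the row begins, along the tool's axes as they then stand; what a row does not reach is not made up. A row lasts 1/10 s, in which the tool goes at most 50 mm and 8.59 degrees, less where a joint would pass 70% of its speed; a pose out of reach is approached as far as the arm can. A call with a gripper value outside its range is refused whole. The fingers move at their own pace and stop on an object; FORCE is the grip in N (left out, the last holds). Time passes only in rows, so rows that do not move let the fingers close. It gives the time, the measured TCP pose, the force and the opening at its end, in the units of the state.
- manip.get_obs(): the state, without advancing time (a new reading comes with each control period).
- cams.get_image(name): name is "scene" or "side" or "wrist"; returns (picture, depth): 420x560x3 uint8, red, green, blue; 420x560 float32, m along the optical axis (not along the pixel's ray), 0 where there is no reading.
- cams.calibration(name): a dict with "camera_matrix" (3x3 intrinsics, pixels), "extrinsics" (4x4, takes a point from world to camera coordinates). Camera axes: x right, y down, z forward; pixel columns grow to the right and rows downward; lengths in m; the calibration is good to about 2 mm. A picture is of the moment at which its call begins: read the wrist's pose just before it. calibration takes no time and is no camera call; for the wrist camera it gives the pose at the moment of the call.
- manip.job_done(): hands the job in, once; it reports no verdict.
Trained networks look in the newest picture that a camera, given by its name, has taken for a name from the list of things; names that differ only in an ending like _2 or _b are one class to them, and where a whole thing is asked for, a point or a joint stands for the part that bears it (a point fixed in the world has none). Each returns a list of dicts, best first, with "confidence" (0 to 1); they miss things now and then, are a little off and sometimes report something else, mostly with a low value. They report only what shows in the picture. A call takes as long as a camera call. They do not tell look-alikes from the thing itself.
- cams.find_in(camera, label): "centre" ([column, row] in pixels, amid what is visible of it).
- cams.tip_of(camera, label): "centre" ([column, row] in pixels: a listed point, or the origin of a listed thing).
The state is a dict: "t": time; "joints": joint angles; "joint_velocities": joint speeds; "joint_torque": joint torques, N m; "eef_pos": TCP position; "ee_rot": TCP orientation; "wrist_force": force on the tool from outside, world axes, zero at the start; "ft_torque": the same for the moment, N m; "grip_width": opening from 0.0 (shut) to 1.0 (fully open).
Only numpy, scipy, OpenCV 4.12 (cv2) and the standard library are available. Lean on these libraries where they do the work, as an engineer would, in place of code of your own. Each camera call takes 0.05 s, during which the arm holds its last target.

## Working session

There is one attempt and no reset: what is moved stays moved. The work goes in short steps, Python scripts to look and compute and a shell command to move; the robot and the scene stay as the last step left them, time stands still between calls to the robot, and variables do not carry over. Pictures are saved under pics/ and viewed, and the job is handed in when it is done.

```bash
ls; mkdir -p pics; cat > h.py <<'E'
import numpy as np, cv2
from cell import manip, cams
def snap(n,f=None):
    im,d=cams.get_image(n)
    if f: cv2.imwrite('pics/'+f,im[:,:,::-1])
    return im,d,cams.calibration(n)
def world(px,d,c,depth=None):
    u,v=px
    z=depth if depth is not None else np.median([x for x in d[max(0,int(v)-2):int(v)+3,max(0,int(u)-2):int(u)+3].ravel() if x>0])
    K=np.array(c['camera_matrix']);E=np.array(c['extrinsics'])
    p=np.linalg.inv(K)@[u,v,1]*z
    return np.linalg.inv(E)[:3]@np.r_[p,1]
def onplane(px,c,zw):
    K=np.array(c['camera_matrix']);E=np.linalg.inv(np.array(c['extrinsics']))
    r=E[:3,:3]@np.linalg.inv(K)@[px[0],px[1],1];o=E[:3,3]
    return o+r*(zw-o[2])/r[2]
def cloud(d,c):
    K=np.array(c['camera_matrix']);E=np.linalg.inv(np.array(c['extrinsics']))
    v,u=np.mgrid[0:d.shape[0],0:d.shape[1]]
    P=np.stack([(u-K[0,2])/K[0,0]*d,(v-K[1,2])/K[1,1]*d,d],-1)
    W=P@E[:3,:3].T+E[:3,3]
    W[d<=0]=np.nan
    return W
E
python3 - <<'E'
from h import *
np.set_printoptions(precision=3,suppress=True)
for n in ['scene','side','wrist']:
    im,d,c=snap(n,n+'0.png'); print(n,np.linalg.inv(np.array(c['extrinsics'])))
o=manip.get_obs();print(o['t'],o['ee_rot'],manip.tip_extent,o['wrist_force'])
E
```

```text
pics
scene [[-0.399  0.532 -0.746  1.606]
 [ 0.917  0.249 -0.313  0.495]
 [ 0.019 -0.809 -0.587  0.996]
 [ 0.     0.     0.     1.   ]]
side [[ 0.795 -0.297  0.529 -0.217]
 [-0.607 -0.37   0.704 -0.887]
 [-0.013 -0.88  -0.474  0.747]
 [ 0.     0.     0.     1.   ]]
wrist [[ 1.     0.001 -0.001  0.551]
 [ 0.001 -0.964 -0.267  0.069]
 [-0.001  0.267 -0.964  0.373]
 [ 0.     0.     0.     1.   ]]
0.15 [[ 0.    -0.001  1.   ]
 [-1.     0.     0.   ]
 [-0.    -1.    -0.001]] 0.019 [ 0.2   -0.322 -0.645]
```

View pics/scene0.png

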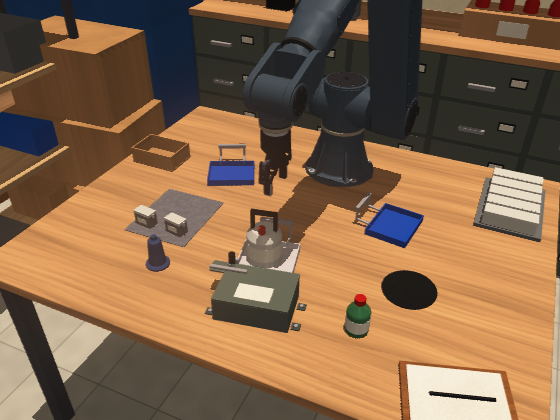

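View pics/side0.png

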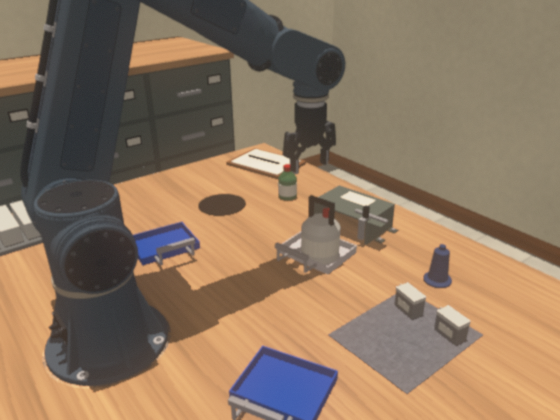

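View pics/wrist0.png

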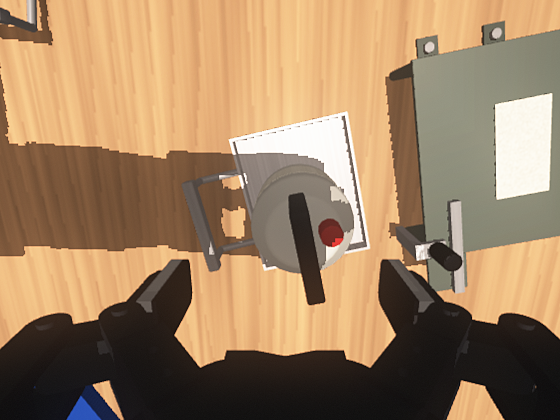

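The wrist view shows the can at about (300,220) in the aluminium tray, with the bar at (200,225). The bay is at the right with its knob at (445,255). The scene view shows two cases on the liner at (145,215) and (175,225), and the mat at (410,290).

```bash
python3 - <<'E'
from h import *
np.set_printoptions(precision=4,suppress=True)
for n in ['wrist','scene','side']:
    im,d,c=snap(n)
    for l in ['can','can_handle','tray','tray_bar','bay','keeper','keeper_knob','mat','case0','liner','spool','bottle']:
        r=cams.tip_of(n,l)
        for q in r[:4]:
            if q['confidence']<.3: continue
            zw={'can_handle':.159,'tray_bar':.058,'keeper_knob':.096}.get(l,0.003 if l in('case0','can') else 0)
            try: w=world(q['centre'],d,c)
            except Exception: w=None
            print(n,l,round(q['confidence'],2),np.round(q['centre'],1),onplane(q['centre'],c,zw)[:2],'depthpt',w)
print(manip.get_obs()['t'])
im,d,c=snap('wrist'); W=cloud(d,c); np.save('w0.npy',W); np.save('w0im.npy',im)
im,d,c=snap('scene'); W=cloud(d,c); np.save('s0.npy',W); np.save('s0im.npy',im)
E
```

```text
wrist can 0.62 [296.9 201.4] [ 0.5656 -0.0233] depthpt [0.5605 0.0093 0.1344]
wrist can_handle 0.68 [308.2 257.5] [ 0.5683 -0.0272] depthpt [ 0.5679 -0.0246  0.1649]
wrist tray_bar 0.89 [204.6 227.7] [ 0.4662 -0.0384] depthpt [ 0.4679 -0.0362  0.0645]
wrist bay 0.57 [449.6 149.8] [0.7436 0.0383] depthpt [0.706  0.0442 0.073 ]Traceback (most recent call last):
  File "<stdin>", line 6, in <module>
ValueError: it knows: bay, bottle, can, can_handle, case, keeper_knob, liner, mat, spool, tray, tray_bar
```

```bash
python3 - <<'E'
from h import *
np.set_printoptions(precision=4,suppress=True)
for n in ['wrist','scene','side']:
    im,d,c=snap(n); np.save(n+'W.npy',cloud(d,c)); np.save(n+'I.npy',im)
    for l in ['can','can_handle','tray','tray_bar','bay','keeper_knob','mat','case','liner','spool','bottle']:
        r=cams.tip_of(n,l)
        for q in r[:4]:
            if q['confidence']<.3: continue
            zw={'can_handle':.159,'tray_bar':.058,'keeper_knob':.096}.get(l,0.003 if l in('case0','can') else 0)
            try: w=world(q['centre'],d,c)
            except Exception: w=None
            print(n,l,round(q['confidence'],2),np.round(q['centre'],1),onplane(q['centre'],c,zw)[:2],'depthpt',w)
print(manip.get_obs()['t'])
# geometry from clouds
W=np.load('wristW.npy')
def rect(m,name):
    p=W[m][:,:2].astype(np.float32)*1000
    print(name,len(p),cv2.minAreaRect(p), p.mean(0))
z=W[...,2];x=W[...,0];y=W[...,1]
rect((abs(z-.164)<.004)&(abs(x-.568)<.06)&(abs(y+.025)<.06),'handle')
rect((abs(z-.063)<.006)&(abs(x-.467)<.06)&(abs(y+.037)<.08),'bar')
rect((abs(z-.073)<.003)&(x>.62),'bayroof')
rect((abs(z-.112)<.003)&(x>.62),'knob')
rect((abs(z-.021)<.003)&(abs(x-.57)<.13)&(abs(y+.02)<.13),'tray rim')
S=np.load('sceneW.npy');I=np.load('sceneI.npy').astype(int)
W=S;z=W[...,2];x=W[...,0];y=W[...,1]
rect((abs(z-.073)<.003)&(abs(x-.74)<.12)&(abs(y)<.15),'bayroof')
rect((abs(z-.053)<.004)&(abs(x-.5)<.4)&(y<-.15)&(y>-.6),'cases')
E
```

```text
wrist can_handle 0.7 [307.7 259.2] [ 0.5682 -0.0288] depthpt [ 0.5678 -0.0262  0.1646]
wrist tray_bar 0.81 [204.3 227.4] [ 0.4661 -0.0382] depthpt [ 0.4678 -0.0361  0.0642]
wrist bay 0.88 [447.6 146.9] [0.7413 0.0415] depthpt [0.7043 0.0468 0.0727]
wrist keeper_knob 0.79 [443. 257.] [ 0.7025 -0.0549] depthpt [ 0.6952 -0.049   0.1094]
scene can 0.59 [262.5 259. ] [ 0.5786 -0.0264] depthpt [ 0.6127 -0.0091  0.036 ]
scene can_handle 0.93 [263.9 211.4] [ 0.5614 -0.0281] depthpt [ 0.5657 -0.0259  0.1624]
scene tray 0.95 [394.1 227. ] [0.2662 0.2777] depthpt [0.2689 0.2781 0.0021]
scene tray 0.87 [268.3 263.1] [ 0.5845 -0.0052] depthpt [0.6039 0.0043 0.0189]
scene tray 0.78 [233.3 175.9] [ 0.2145 -0.3209] depthpt [ 0.2151 -0.3205  0.0005]
scene tray_bar 0.66 [360.3 204.5] [0.2753 0.1644] depthpt [0.2804 0.1657 0.0616]
scene tray_bar 0.61 [237.3 148.2] [ 0.1218 -0.3521] depthpt [ 0.0349 -0.4017  0.0031]
scene tray_bar 0.59 [275.9 220.4] [ 0.4616 -0.0387] depthpt [0.5654 0.0097 0.1431]
scene bay 0.83 [258.3 303.6] [0.7388 0.0402] depthpt [0.8003 0.0724 0.0706]
scene keeper_knob 0.56 [231.4 2
[... 2089 characters left out ...]
87084960938) [464.0828 -33.4759]
bayroof 28711 ((740.1568603515625, 20.696212768554688), (149.23388671875, 234.12583923339844), 13.144892692565918) [742.5762  47.1782]
knob 288 ((702.6455688476562, -52.81136703491211), (16.901308059692383, 17.24770736694336), 14.04610824584961) [702.0694 -52.3273]
tray rim 1577 ((568.001220703125, -12.590904235839844), (219.36949157714844, 161.07388305664062), 12.857695579528809) [556.806    1.7293]
bayroof 2638 ((719.960205078125, 12.984245300292969), (211.96368408203125, 236.426513671875), 11.29336166381836) [752.1522  39.4084]
cases 443 ((434.794921875, -441.00396728515625), (642.0658569335938, 279.72979736328125), 6.758508682250977) [ 482.427  -403.3982]
```

```bash
python3 -m handwheel '[26,0,17,0,1, 0,0,0,-5.8,1, 0,0,0,-5.7,1, 0,20,0,0,1, 0,20,0,0,1, 0,0,0,0,1]' 80
python3 - <<'E'
from h import *
np.set_printoptions(precision=4,suppress=True)
o=manip.get_obs();print(o['t'],o['eef_pos'],o['ee_rot'],o['wrist_force'])
# refine mat
for n in ['scene','side']:
    W=np.load(n+'W.npy');I=np.load(n+'I.npy').astype(int)
    m=(abs(W[...,0]-.518)<.11)&(abs(W[...,1]-.39)<.11)&(abs(W[...,2])<.012)&(I.sum(-1)<90)
    p=W[m][:,:2].astype(np.float32)*1000
    print(n,m.sum(),cv2.minEnclosingCircle(p),p.mean(0),cv2.fitEllipse(cv2.convexHull(p)))
# bay
W=np.load('wristW.npy');z=W[...,2]
m=(abs(z-.073)<.003)&(W[...,0]>.62)
p=W[m][:,:2]*1000
# front edge: min x per y bin
for yb in range(-40,150,15):
    q=p[(p[:,1]>yb)&(p[:,1]<yb+15)]
    if len(q)>20: print(yb+7.5,np.percentile(q[:,0],[0,.5,1,2]),q[:,0].max())
print(p[:,1].min(),p[:,1].max())
E
```

```text
t: 2.85
eef_pos: [0.5681, -0.0271, 0.2099]
ee_rot: [[0.208, 0.002, 0.978], [-0.978, -0.0, 0.208], [0.001, -1.0, 0.002]]
wrist_force: [-0.4, -0.2, -0.3]
grip_width: 0.999
2.85 [ 0.5681 -0.0271  0.2099] [[ 0.2078  0.0017  0.9782]
 [-0.9782 -0.0002  0.2078]
 [ 0.0005 -1.      0.0017]] [-0.3665 -0.1712 -0.3191]
scene 1612 ((521.76708984375, 388.12158203125), 76.76751708984375) [524.3477 386.5774] ((522.087158203125, 385.8959045410156), (144.87173461914062, 150.0199432373047), 91.61744689941406)<stdin>:9: RuntimeWarning: Mean of empty slice.
  ret = um.true_divide(
Traceback (most recent call last):
cv2.error: OpenCV(4.12.0) /io/opencv/modules/imgproc/src/shapedescr.cpp:356: error: (-215:Assertion failed) n >= 0 && (depth == CV_32F || depth == CV_32S) in function 'fitEllipseNoDirect'
```

```bash
python3 - <<'E'
from h import *
snap('wrist','w1.png')
E
```

```text
(no output)
```

View pics/w1.png

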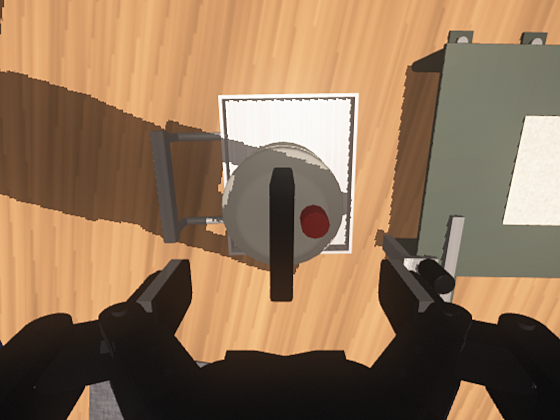

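Handle runs straight at column 282, midway between the fingers. I'll descend and grip.

```bash
python3 -m handwheel '[0,20,0,0,1, 0,20,0,0,1, 0,11,0,0,1, 0,0,0,0,1, 0,0,0,0,0, 0,0,0,0,0, 0,0,0,0,0, 0,0,0,0,0, 0,0,0,0,0]' 100
python3 -m handwheel '[0,0,0,0,0, 0,0,0,0,0, 0,-10,0,0,0, 0,-10,0,0,0, 0,-10,0,0,0, 0,-10,0,0,0]' 100
```

```text
t: 3.8
eef_pos: [0.5726, -0.0275, 0.1672]
ee_rot: [[0.208, 0.014, 0.978], [-0.978, -0.002, 0.208], [0.005, -1.0, 0.013]]
wrist_force: [-5.1, -1.8, 7.6]
grip_width: 0.143
t: 4.4
eef_pos: [0.5705, -0.0272, 0.2078]
ee_rot: [[0.208, 0.009, 0.978], [-0.978, -0.001, 0.208], [0.003, -1.0, 0.008]]
wrist_force: [0.0, -0.1, -5.1]
grip_width: 0.135
```

```bash
python3 - <<'E'
from h import *
snap('wrist','w2.png');snap('scene','s2.png')
E
```

```text
(no output)
```

View pics/w2.png

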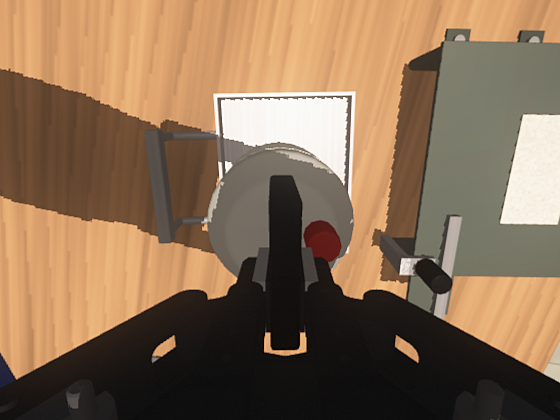

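View pics/s2.png

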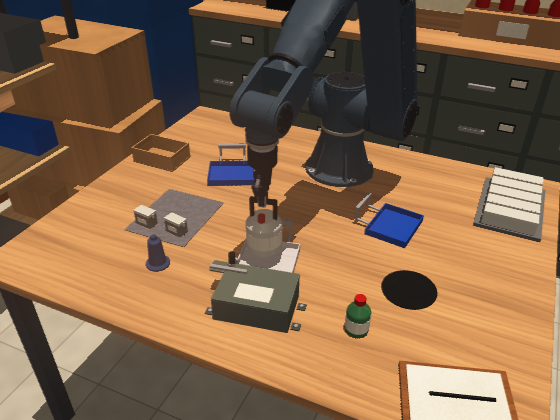

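Can is clear of the tray and held at about 44 mm. I'll carry it to the mat.

```bash
python3 -m handwheel '[-15,0,1.5,0,0, -30,0,3,0,0, -35,0,3.5,0,0, -35,0,3.5,0,0, -35,0,3.5,0,0, -35,0,3.5,0,0, -35,0,3.5,0,0]' 100
python3 -m handwheel '[-35,0,3.5,0,0, -35,0,3.5,0,0, -35,0,3.5,0,0, -35,0,3.5,0,0, -25,0,3,0,0, -15,0,2,0,0, 0,0,0,0,0]' 100
```

```text
t: 5.2
eef_pos: [0.5452, 0.1996, 0.2069]
ee_rot: [[0.202, 0.01, 0.979], [-0.979, -0.002, 0.202], [0.004, -1.0, 0.01]]
wrist_force: [1.4, 0.1, -5.1]
grip_width: 0.136
t: 5.9
eef_pos: [0.5202, 0.3948, 0.2034]
ee_rot: [[0.207, 0.006, 0.978], [-0.978, -0.002, 0.207], [0.003, -1.0, 0.005]]
wrist_force: [0.5, -2.1, -6.2]
grip_width: 0.137
```

```bash
python3 - <<'E'
from h import *
snap('scene','s3.png');snap('side','d3.png')
E
```

```text
(no output)
```

View pics/s3.png

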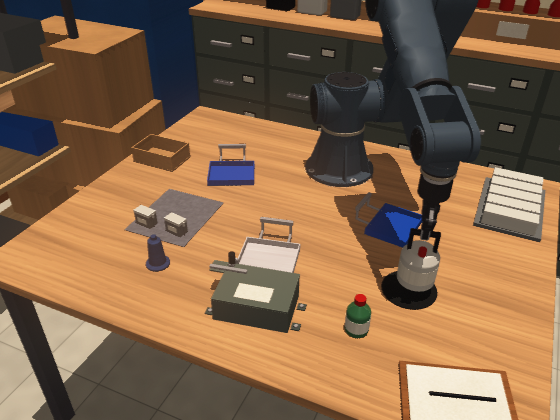

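```bash
python3 -m handwheel '[7.5,0,1.5,0,0, 0,10,0,0,0, 0,10,0,0,0, 0,8,0,0,0, 0,4,0,0,0, 0,0,0,0,0]' 100
```

```text
t: 6.6
eef_pos: [0.5251, 0.3806, 0.1678]
ee_rot: [[0.201, 0.004, 0.979], [-0.979, -0.005, 0.202], [0.005, -1.0, 0.003]]
wrist_force: [-0.9, 0.3, -6.0]
grip_width: 0.137
```

```bash
python3 -m handwheel '[-5,0,-2,0,0, 0,0,0,0,0, 0,2,0,0,0, 0,0,0,0,0]' 100
python3 - <<'E'
from h import *
snap('scene','s4.png');snap('side','d4.png')
E
```

```text
t: 7.0
eef_pos: [0.5223, 0.3865, 0.1679]
ee_rot: [[0.202, 0.006, 0.979], [-0.979, -0.003, 0.202], [0.004, -1.0, 0.006]]
wrist_force: [0.4, -0.0, -6.3]
grip_width: 0.139
```

View pics/d4.png

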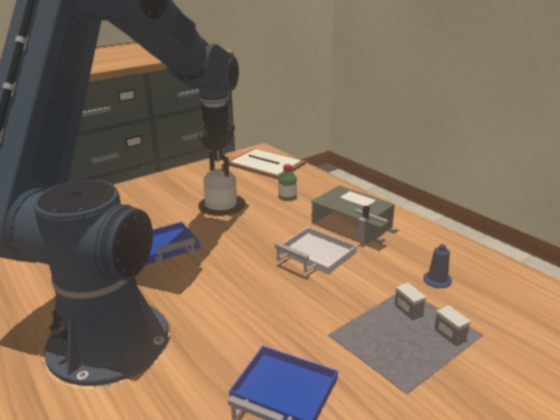

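Can is over the mat's centre, still just off it since the full weight is felt. Lower until contact.

```bash
python3 -m handwheel '[0,3,0,0,0, 0,3,0,0,0, 0,0,0,0,0]' 100;python3 -m handwheel '[0,2,0,0,0, 0,2,0,0,0, 0,0,0,0,0]' 100
```

```text
t: 7.4
eef_pos: [0.5238, 0.3879, 0.1684]
ee_rot: [[0.202, 0.012, 0.979], [-0.979, 0.002, 0.202], [0.001, -1.0, 0.012]]
wrist_force: [-0.4, -0.1, -5.4]
grip_width: 0.134
t: 7.7
eef_pos: [0.5246, 0.3888, 0.1672]
ee_rot: [[0.202, 0.015, 0.979], [-0.979, 0.004, 0.202], [-0.001, -1.0, 0.016]]
wrist_force: [0.2, 0.7, -6.2]
grip_width: 0.137
```

```bash
python3 -m handwheel '[0,6,0,0,0, 0,0,0,0,0]' 100;python3 -m handwheel '[0,6,0,0,0, 0,6,0,0,0]' 100
```

```text
t: 7.9
eef_pos: [0.5264, 0.3911, 0.1682]
ee_rot: [[0.202, 0.023, 0.979], [-0.979, 0.011, 0.202], [-0.006, -1.0, 0.024]]
wrist_force: [-0.2, 0.0, -6.3]
grip_width: 0.137
t: 8.1
eef_pos: [0.5292, 0.3944, 0.1668]
ee_rot: [[0.203, 0.033, 0.979], [-0.979, 0.019, 0.202], [-0.012, -0.999, 0.036]]
wrist_force: [-20.6, -11.5, 67.9]
grip_width: 0.136
```

```bash
python3 -m handwheel '[0,0,0,0,0, 0,0,0,0,0]' 100
python3 - <<'E'
from h import *
np.set_printoptions(precision=4,suppress=True)
o=manip.get_obs();print(o)
snap('scene','s5.png');snap('side','d5.png')
E
```

```text
t: 8.3
eef_pos: [0.5296, 0.3948, 0.1676]
ee_rot: [[0.203, 0.035, 0.979], [-0.979, 0.021, 0.202], [-0.013, -0.999, 0.038]]
wrist_force: [0.1, 1.0, -6.0]
grip_width: 0.13
{'t': 8.3, 'joints': array([32.6941, 35.4005, 82.7737, -0.0914, 59.5153, 21.0528]), 'joint_velocities': array([-0.0466,  0.4534,  0.5962,  0.1117, -0.3601,  0.0314]), 'joint_torque': array([  0.0943, -69.9559, -31.1779,  -0.0311,  -0.0311,  -0.0003]), 'eef_pos': array([0.5296, 0.3948, 0.1676]), 'ee_rot': array([[ 0.2028,  0.0347,  0.9786],
       [-0.9791,  0.0206,  0.2022],
       [-0.0132, -0.9992,  0.0381]]), 'wrist_force': array([ 0.0535,  0.9754, -6.0019]), 'ft_torque': array([0.0428, 0.1149, 0.088 ]), 'grip_width': 0.12956661122954105}
```

View pics/d5.png

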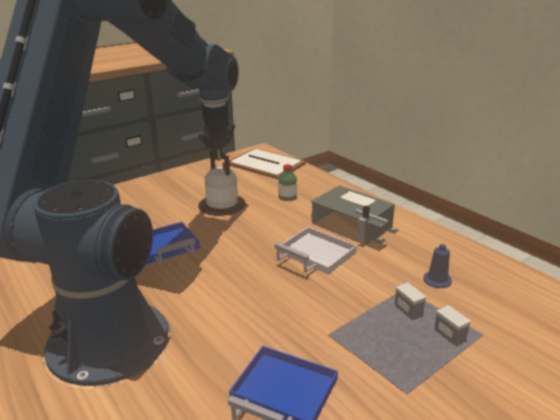

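View pics/s5.png

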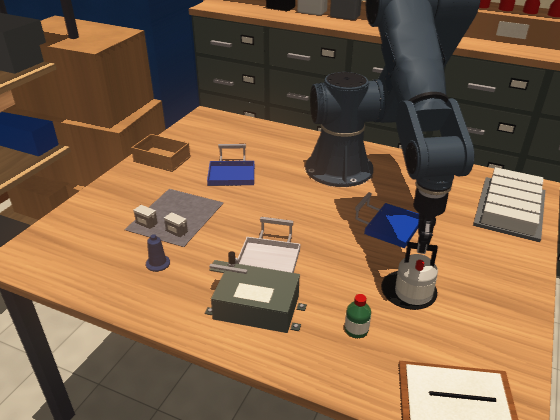

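```bash
cat >> h.py <<'E'
from scipy.optimize import least_squares
def fitcirc(p,r):
    f=lambda q:np.hypot(p[:,0]-q[0],p[:,1]-q[1])-r
    return least_squares(f,p.mean(0),loss='soft_l1',f_scale=.003).x
E
python3 - <<'E'
from h import *
for n in ['scene','side']:
    im,d,c=snap(n);W=cloud(d,c)
    for a,b in [(.015,.035),(.035,.06),(.06,.085)]:
        m=(W[...,2]>a)&(W[...,2]<b)&(abs(W[...,0]-.525)<.08)&(abs(W[...,1]-.39)<.08)
        p=W[m][:,:2]; print(n,a,len(p),fitcirc(p,.05) if len(p)>10 else '')
E
```

```text
scene 0.015 214 [0.52919669 0.39789991]
scene 0.035 273 [0.52921622 0.39741723]
scene 0.06 294 [0.52935349 0.39723094]
side 0.015 178 [0.52726337 0.39949756]
side 0.035 224 [0.52732584 0.39922956]
side 0.06 247 [0.52779711 0.39878888]
```

```bash
python3 -m handwheel '[0,-6,0,0,0, 8,0,-6.5,0,0, 0,0,0,0,0, 0,5,0,0,0, 0,0,0,0,0]' 100
python3 - <<'E'
from h import *
for n in ['scene','side']:
    im,d,c=snap(n,n+'6.png');W=cloud(d,c);I=im.astype(int)
    for a,b in [(.015,.035),(.06,.085)]:
        m=(W[...,2]>a)&(W[...,2]<b)&(abs(W[...,0]-.525)<.08)&(abs(W[...,1]-.39)<.08)
        p=W[m][:,:2]; print(n,a,len(p),fitcirc(p,.05) if len(p)>10 else '')
    print(cams.tip_of(n,'mat')[:1])
E
```

```text
t: 9.0
eef_pos: [0.5241, 0.3845, 0.1667]
ee_rot: [[0.202, 0.032, 0.979], [-0.979, 0.02, 0.202], [-0.013, -0.999, 0.036]]
wrist_force: [0.2, -0.6, -4.6]
grip_width: 0.135
scene 0.015 214 [0.5237404  0.38788931]
scene 0.06 291 [0.52377597 0.38705768]
[{'centre': [410.8, 290.7], 'confidence': 0.64}]
side 0.015 186 [0.52193476 0.38989618]
side 0.06 238 [0.52224807 0.38886555]
[{'centre': [215.5, 158.0], 'confidence': 0.57}]
```

View pics/scene6.png

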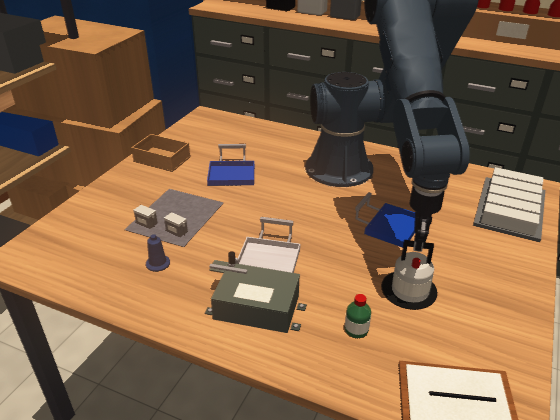

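```bash
python3 -m handwheel '[0,0,0,0,0.3, 0,0,0,0,0.5, 0,0,0,0,0.5, 0,0,0,0,0.5, 0,-20,0,0,0.5, 0,-30,0,0,0.5, 0,-30,0,0,1, 0,-20,0,0,1]' 100
python3 - <<'E'
from h import *
for n in ['scene','side']:
    im,d,c=snap(n,n+'7.png');W=cloud(d,c)
    for a,b in [(.015,.035),(.06,.085),(.15,.163)]:
        m=(W[...,2]>a)&(W[...,2]<b)&(abs(W[...,0]-.525)<.08)&(abs(W[...,1]-.39)<.08)
        p=W[m][:,:2]; print(n,a,len(p),fitcirc(p,.05) if len(p)>10 else '',W[m][:,2].max())
E
```

```text
t: 10.0
eef_pos: [0.52, 0.3814, 0.2663]
ee_rot: [[0.202, 0.027, 0.979], [-0.979, 0.015, 0.202], [-0.009, -1.0, 0.029]]
wrist_force: [-0.8, -0.4, -0.2]
grip_width: 0.822
scene 0.015 207 [0.52333923 0.38827336] 0.03497376819635312
scene 0.06 293 [0.52321191 0.38798805] 0.08497515371090125
scene 0.15 119 [0.48436338 0.3785819 ] 0.162900972000821
side 0.015 191 [0.52129059 0.38940876] 0.034957619101353865
side 0.06 245 [0.52154248 0.39005458] 0.08479947152302048
side 0.15 65 [0.56007987 0.39444644] 0.16285566539707663
```

View pics/scene7.png

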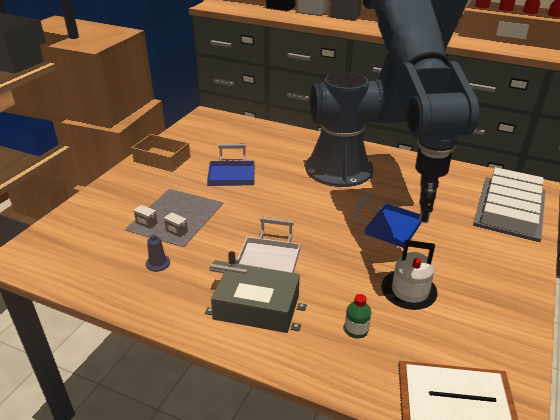

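```bash
python3 -m handwheel '[25,0,-3,0,1, 45,0,-6,0,1, 45,0,-6,0,1, 45,0,-6,0,1, 45,0,-6,0,1, 45,0,-6,0,1, 45,0,-6,0,1, 45,0,-6,0,1, 45,0,-6,0,1, 45,0,-6,0,1]' 60
python3 -m handwheel '[45,0,-6,0,1, 45,0,-6,0,1, 45,0,-6,0,1, 45,0,-6,0,1, 45,0,-6,0,1, 30,0,-3,0,1, 0,0,0,0,1]'
python3 - <<'E'
from h import *
np.set_printoptions(precision=4,suppress=True)
im,d,c=snap('wrist','w8.png');W=cloud(d,c)
for q in cams.tip_of('wrist','case'): print(q)
print(W[...,2][::60,::60])
m=((W[...,2]>.046)&(W[...,2]<.06)).astype(np.uint8)
n,l,s,ce=cv2.connectedComponentsWithStats(m)
for i in range(1,n):
    if s[i,4]>150:
        p=W[l==i][:,:2].astype(np.float32)*1000;print(s[i],cv2.minAreaRect(p),p.mean(0),np.median(W[l==i][:,2]))
E
```

```text
t: 11.1
eef_pos: [0.549, -0.0625, 0.25]
ee_rot: [[0.21, 0.02, 0.978], [-0.978, 0.016, 0.209], [-0.012, -1.0, 0.023]]
wrist_force: [0.8, -0.3, -0.6]
grip_width: 0.999
t: 11.8
eef_pos: [0.5659, -0.3344, 0.2361]
ee_rot: [[0.204, 0.012, 0.979], [-0.979, 0.02, 0.204], [-0.017, -1.0, 0.015]]
wrist_force: [-0.1, -0.0, 0.1]
grip_width: 0.997
{'centre': [288.5, 179.4], 'confidence': 0.83}
{'centre': [274.3, 266.1], 'confidence': 0.6}
[[ 0.0014  0.0004  0.0002 -0.0007 -0.0014 -0.0006 -0.0004 -0.0001 -0.0011
  -0.0017]
 [-0.0002  0.0001 -0.0009 -0.0012  0.0004 -0.0004 -0.0007 -0.0013 -0.0003
  -0.0007]
 [ 0.0031 -0.0007  0.0031  0.0028  0.0019 -0.0009 -0.0007  0.0007 -0.0007
  -0.0002]
 [ 0.0036 -0.0007  0.0029  0.0033  0.0023  0.0523 -0.      0.0574 -0.0014
  -0.0015]
 [-0.0006 -0.0003  0.003   0.0023  0.0035  0.0022 -0.0002  0.0005 -0.0004
  -0.0012]
 [ 0.0168 -0.0001 -0.0016  0.2443 -0.0011  0.0026 -0.0008  0.2676 -0.0012
  -0.0018]
 [ 0.295   0.2843  0.2974  0.2996  0.2954     nan -0.0003  0.3023  0.2839
   0.2963]]
[ 262  151   54   68 2131] ((570.6790771484375, -317.365234375), (66.003173828125, 34.58977127075195), 80.3227310180664) [ 570.2593 -318.5694] 0.052595472676472466
[413 161  34  41 316] ((703.8189697265625, -285.5428466796875), (41.228328704833984, 19.668426513671875), 82.83100891113281) [ 699.6194 -285.0305] 0.05288821008519709
[ 248  251   48   60 1742] ((575.0995483398438, -424.4755859375), (66.5168228149414, 34.65576171875), 83.27471923828125) [ 574.6849 -424.8524] 0.05243880618954061
```

View pics/w8.png

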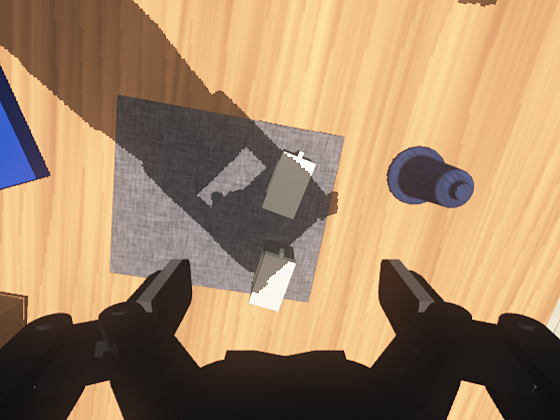

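```bash
python3 -m handwheel '[-15,0,8,7.2,1, 0,0,0,7.2,1, 0,0,0,7.1,1, 0,40,0,0,1, 0,40,0,0,1, 0,30,0,0,1, 0,0,0,0,1]' 60
python3 - <<'E'
from h import *
np.set_printoptions(precision=4,suppress=True)
im,d,c=snap('wrist','w9.png');W=cloud(d,c)
m=((W[...,2]>.046)&(W[...,2]<.06)).astype(np.uint8)
n,l,s,ce=cv2.connectedComponentsWithStats(m)
for i in range(1,n):
    if s[i,4]>150:
        p=W[l==i][:,:2].astype(np.float32)*1000;print(s[i],cv2.minAreaRect(p),p.mean(0),np.median(W[l==i][:,2]))
im,d,c=snap('scene','s9.png');W=cloud(d,c);z=W[...,2]
for nm,m in [('bar',(abs(z-.062)<.006)&(abs(W[...,0]-.467)<.04)&(abs(W[...,1]+.037)<.07)),('rim',(abs(z-.021)<.004)&(abs(W[...,0]-.57)<.12)&(abs(W[...,1]+.01)<.12)),('floor',(abs(z-.003)<.008)&(im.min(-1)>150)&(abs(W[...,0]-.57)<.12)&(abs(W[...,1]+.01)<.12))]:
    p=W[m][:,:2].astype(np.float32)*1000;print(nm,len(p),cv2.minAreaRect(p),p.mean(0))
E
```

```text
t: 12.6
eef_pos: [0.5726, -0.3019, 0.1227]
ee_rot: [[-0.174, 0.01, 0.985], [-0.984, 0.023, -0.175], [-0.024, -1.0, 0.006]]
wrist_force: [-0.2, -0.3, -0.4]
grip_width: 1.0
[462 142  55  65 981] ((706.28759765625, -284.42926025390625), (41.76778030395508, 19.76146697998047), 64.65037536621094) [ 702.2406 -282.8906] 0.05316816260205995
[ 258  208   54   96 4556] ((572.459716796875, -319.7745666503906), (66.75933074951172, 34.68379592895508), 80.46744537353516) [ 572.4843 -319.8181] 0.055240190549260104
bar 144 ((466.1627502441406, -36.67939758300781), (20.219284057617188, 99.09883880615234), 12.79030704498291) [465.6915 -35.2763]
rim 197 ((546.6198120117188, -18.367279052734375), (172.516357421875, 161.77735900878906), 12.971423149108887) [522.9266 -23.7583]
floor 1202 ((558.5231323242188, -17.95214080810547), (109.08304595947266, 153.26422119140625), 10.809708595275879) [560.1195 -16.0147]
```

View pics/w9.png

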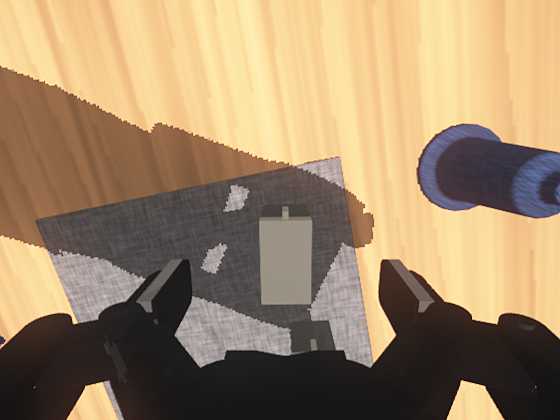

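```bash
python3 -m handwheel '[20,0,1.5,0,1, 0,30,0,0,1, 0,30,0,0,1, 0,22,0,0,1, 0,0,0,0,1, 0,0,0,0,0.3, 0,0,0,0,0.2, 0,0,0,0,0.2, 0,0,0,0,0.2, 0,0,0,0,0.2]' 60
python3 -m handwheel '[0,0,0,0,0.2, 0,-15,0,0,0.2, 0,-25,0,0,0.2, 0,-25,0,0,0.2, 0,0,0,0,0.2]'
```

```text
t: 13.7
eef_pos: [0.5813, -0.3329, 0.0618]
ee_rot: [[-0.174, 0.039, 0.984], [-0.985, 0.003, -0.174], [-0.009, -0.999, 0.037]]
wrist_force: [-0.1, -0.3, -1.4]
grip_width: 0.378
t: 14.2
eef_pos: [0.5787, -0.3328, 0.1313]
ee_rot: [[-0.174, 0.038, 0.984], [-0.985, 0.003, -0.174], [-0.01, -0.999, 0.037]]
wrist_force: [0.6, 0.7, -0.2]
grip_width: 0.379
```

```bash
python3 - <<'E'
from h import *
snap('wrist','w10.png')
E
```

```text
(no output)
```

View pics/w10.png

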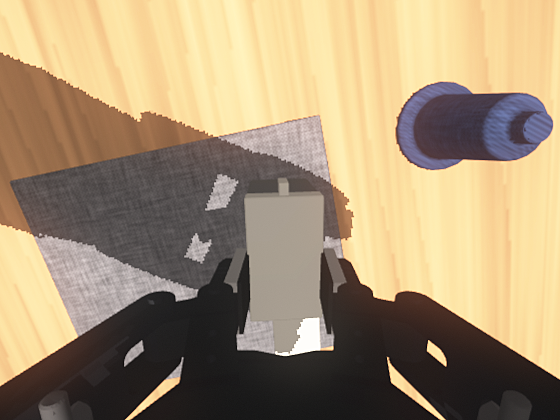

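```bash
cat >> h.py <<'E'
def casetop(lo,hi,f=None,box=None):
    np.set_printoptions(precision=4,suppress=True)
    o=manip.get_obs()
    im,d,c=snap('wrist',f);W=cloud(d,c)
    m=(W[...,2]>lo)&(W[...,2]<hi)&(im.max(-1).astype(int)-im.min(-1)<60)&(im.mean(-1)>60)
    m=cv2.morphologyEx(m.astype(np.uint8),cv2.MORPH_OPEN,np.ones((5,5)))
    n,l,s,ce=cv2.connectedComponentsWithStats(m)
    for i in range(1,n):
        if s[i,4]>150:
            p=W[l==i][:,:2].astype(np.float32)*1000;print(s[i],cv2.minAreaRect(p),p.mean(0),np.median(W[l==i][:,2]))
            q=p.mean(0)/1000-o['eef_pos'][:2]; R=o['ee_rot']; print(' in tool x,z (mm):',np.r_[q,0]@R[:,0]*1000,np.r_[q,0]@R[:,2]*1000)
    print('t',o['t'],'tcp',o['eef_pos'],'tooly',o['ee_rot'][:,1],'yaw',np.degrees(np.arctan2(o['ee_rot'][1,2],o['ee_rot'][0,2])))
E
python3 - <<'E'
from h import *
casetop(.10,.15)
E
```

```text
[  225   178   121   143 10758] ((580.989990234375, -322.4019470214844), (45.92529296875, 68.78923034667969), 2.0126140117645264) [ 580.6852 -319.6852] 0.12023255257196944
 in tool x,z (mm): -12.878688018278705 0.4066824681949256
t 14.25 tcp [ 0.578  -0.3323  0.1294] tooly [ 0.0365  0.0043 -0.9993] yaw -10.020072410373498
```

```bash
python3 -m handwheel '[0,25,0,0,0.2, 0,25,0,0,0.2, 0,12,0,0,0.2, 0,0,0,0,0.2, 0,0,0,0,0.2]'

```

```text
t: 14.8
eef_pos: [0.5786, -0.3306, 0.0609]
ee_rot: [[-0.174, 0.031, 0.984], [-0.985, 0.008, -0.174], [-0.013, -0.999, 0.029]]
wrist_force: [0.1, 0.9, 3.4]
grip_width: 0.38
```

```bash
python3 -m handwheel '[0,0,0,0,0.6, 0,0,0,0,0.7, 0,0,0,0,0.7, -6,0,0,0,0.7, -5,0,0,0,0.7, 0,0,0,0,0.7, 0,0,0,0,0.7]'
python3 - <<'E'
from h import *
casetop(.045,.06,'w11.png')
E
```

```text
t: 15.5
eef_pos: [0.5819, -0.3194, 0.0646]
ee_rot: [[-0.173, 0.035, 0.984], [-0.985, 0.005, -0.174], [-0.011, -0.999, 0.034]]
wrist_force: [-0.0, 0.6, -0.3]
grip_width: 0.702
[ 238  204   76  132 8782] ((579.6649780273438, -319.39251708984375), (66.82403564453125, 34.85462188720703), 80.96116638183594) [ 579.6889 -318.834 ] 0.05279345097028451
 in tool x,z (mm): -0.13329835236837687 -2.2320570220043536
t 15.5 tcp [ 0.5819 -0.3194  0.0646] tooly [ 0.035   0.0055 -0.9994] yaw -10.00444102309722
```

View pics/w11.png

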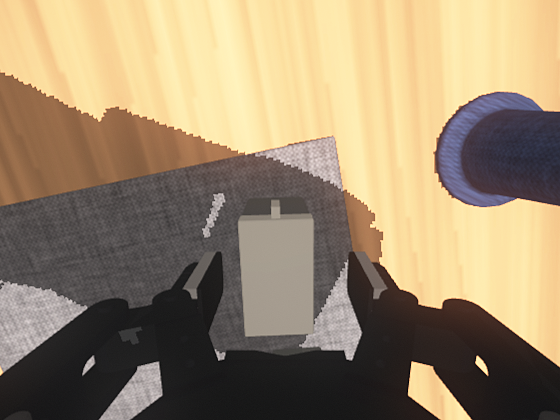

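```bash
python3 -m handwheel '[0,8,-3,0,0.7, 0,8,0,0,0.7, 0,8,0,0,0.7, 0,0,0,0,0.7]'
```

```text
t: 15.95
eef_pos: [0.579, -0.3187, 0.0377]
ee_rot: [[-0.174, 0.034, 0.984], [-0.985, 0.006, -0.174], [-0.012, -0.999, 0.032]]
wrist_force: [-0.3, 0.0, 0.1]
grip_width: 0.698
```

```bash
python3 -m handwheel '[0,0,0,0,0.5, 0,0,0,0,0.3, 0,0,0,0,0.2, 0,0,0,0,0.2]' 80; python3 -m handwheel '[0,0,0,0,0.2, 0,0,0,0,0.2]'
```

```text
t: 16.35
eef_pos: [0.5791, -0.3189, 0.038]
ee_rot: [[-0.174, 0.034, 0.984], [-0.985, 0.006, -0.174], [-0.012, -0.999, 0.032]]
wrist_force: [-0.1, 0.4, -1.2]
grip_width: 0.387
t: 16.55
eef_pos: [0.5791, -0.3189, 0.038]
ee_rot: [[-0.174, 0.034, 0.984], [-0.985, 0.006, -0.174], [-0.012, -0.999, 0.032]]
wrist_force: [-0.0, -0.1, -2.0]
grip_width: 0.386
```

```bash
python3 -m handwheel '[0,-15,0,0,0.2, 0,-30,0,0,0.2, 0,-30,0,0,0.2, 0,-15,0,0,0.2]' 80; python3 -m handwheel '[-20,0,-5,0,0.2, -30,0,-7,0,0.2, -33,0,-7.5,0,0.2, -33,0,-7.5,0,0.2, -33,0,-7.5,0,0.2, -33,0,-7.5,0,0.2, -33,0,-7.5,0,0.2, -30,0,-7,0,0.2, -20,0,-5,0,0.2,0,0,0,0,0.2]'
```

```text
t: 16.95
eef_pos: [0.5749, -0.3188, 0.131]
ee_rot: [[-0.174, 0.03, 0.984], [-0.985, 0.008, -0.174], [-0.013, -1.0, 0.029]]
wrist_force: [0.0, 0.2, -1.4]
grip_width: 0.386
t: 17.95
eef_pos: [0.5605, -0.0388, 0.1398]
ee_rot: [[-0.176, 0.04, 0.984], [-0.984, 0.003, -0.176], [-0.01, -0.999, 0.038]]
wrist_force: [0.0, -0.9, -1.2]
grip_width: 0.386
```

```bash
python3 -m handwheel '[0,0,0,-7.6,0.2, 0,0,0,-7.6,0.2, 0,0,0,-7.6,0.2, 0,0,0,0,0.2, 0,0,0,0,0.2]'
python3 - <<'E'
from h import *
casetop(.11,.15,'w12.png')
im,d,c=snap('wrist');np.save('w12.npy',cloud(d,c));np.save('w12i.npy',im)
E
```

```text
t: 18.45
eef_pos: [0.5609, -0.041, 0.1412]
ee_rot: [[0.229, 0.041, 0.973], [-0.973, 0.003, 0.229], [0.007, -0.999, 0.041]]
wrist_force: [0.7, 0.4, -1.1]
grip_width: 0.391
t 18.45 tcp [ 0.5609 -0.041   0.1412] tooly [ 0.0413  0.0026 -0.9991] yaw 13.255988775397109
```

View pics/w12.png

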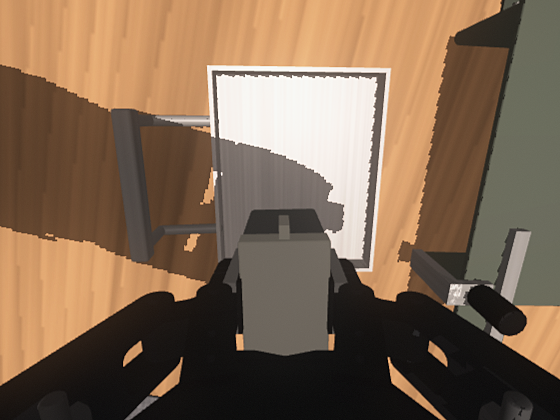

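```bash
python3 - <<'E'
from h import *
np.set_printoptions(precision=4,suppress=True)
c=cams.calibration('wrist')
P={k:onplane(k,c,.022)[:2] for k in [(209,67),(389,70),(371,270)]}
for k in P: print(k,P[k])
a,b,e=P.values()
print(np.degrees(np.arctan2(*(b-a)[::-1])),np.linalg.norm(b-a), np.degrees(np.arctan2(*(b-e)[::-1])),np.linalg.norm(b-e))
th=np.arctan2(*(b-a)[::-1]);X=np.array([np.cos(th),np.sin(th)]);Y=np.array([-X[1],X[0]])
print('tray origin',(a+b)/2-80.5e-3*Y, 'bar est',(a+b)/2-80.5e-3*Y-.1105*X)
for k in [(124,112),(148,258)]: print(onplane(k,c,.065)[:2])
W=np.load('w12.npy');z=W[...,2]
m=(abs(z-.061)<.007)&(W[...,0]<.52)
p=W[m][:,:2].astype(np.float32)*1000;print('bar',len(p),cv2.minAreaRect(p))
print('knob',[ (round(q['confidence'],2),q['centre'],onplane(q['centre'],c,.096)) for q in cams.tip_of('wrist','keeper_knob')[:1]])
E
```

```text
(209, 67) [0.4909 0.0507]
(389, 70) [0.6161 0.0791]
(371, 270) [ 0.6515 -0.0751]
12.798738308172432 0.12833007388600837 102.94477750764051 0.15820577428792054
tray origin [ 0.5714 -0.0136] bar est [ 0.4636 -0.0381]
[0.4555 0.0101]
[ 0.4801 -0.0808]
bar 3750 ((463.3443908691406, -36.68914794921875), (12.95061206817627, 99.94015502929688), 12.933694839477539)
knob [(0.95, [493.9, 307.4], array([ 0.7024, -0.0525,  0.096 ]))]
```

```bash
python3 -m handwheel '[-20,0,3,0,0.2, -20,0,3,0,0.2, -12,0,2,0,0.2, 0,0,0,0,0.2, 0,0,0,0,0.2, 0,20,0,0,0.2, 0,20,0,0,0.2, 0,0,0,0,0.2, 0,0,0,0,0.2]'
```

```text
t: 19.5
eef_pos: [0.5597, 0.0099, 0.1012]
ee_rot: [[0.22, 0.044, 0.974], [-0.975, 0.002, 0.22], [0.008, -0.999, 0.043]]
wrist_force: [0.4, -0.0, -2.0]
grip_width: 0.391
```

```bash
python3 -m handwheel '[-11,0,0,0,0.2, 0,0,0,0,0.2, 0,15,0,0,0.2, 0,15,0,0,0.2, 0,10,0,0,0.2, 0,0,0,0,0.2, 0,0,0,0,0.2]'
python3 - <<'E'
from h import *
snap('scene','s13.png');snap('wrist','w13.png')
E
```

```text
t: 20.2
eef_pos: [0.5597, 0.0213, 0.0593]
ee_rot: [[0.22, 0.045, 0.975], [-0.976, 0.001, 0.22], [0.009, -0.999, 0.045]]
wrist_force: [-0.5, 0.5, -2.0]
grip_width: 0.384
```

View pics/w13.png

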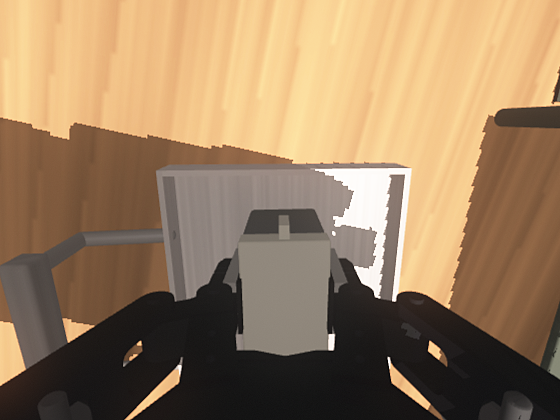

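View pics/s13.png

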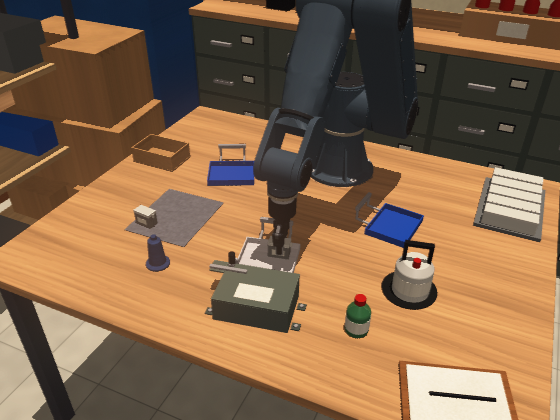

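```bash
python3 -m handwheel '[0,10,0,0,0.2, 0,7,0,0,0.2, 0,3,0,0,0.2, 0,0,0,0,0.2]'
```

```text
t: 20.7
eef_pos: [0.5613, 0.0212, 0.0387]
ee_rot: [[0.22, 0.048, 0.974], [-0.976, 0.001, 0.22], [0.009, -0.999, 0.047]]
wrist_force: [0.6, 0.1, -1.2]
grip_width: 0.392
```

```bash
python3 -m handwheel '[0,2,0,0,0.2, 0,0,0,0,0.5, 0,0,0,0,0.65, 0,0,0,0,0.65, 0,0,0,0,0.65, 0,-20,0,0,0.65, 0,-35,0,0,0.65, 0,-40,0,0,0.65, 0,-20,0,0,1, 0,0,0,0,1]'
python3 - <<'E'
from h import *
casetop(.045,.06,'w14.png')
E
```

```text
t: 21.7
eef_pos: [0.5559, 0.0209, 0.1565]
ee_rot: [[0.22, 0.047, 0.974], [-0.975, 0.001, 0.22], [0.009, -0.999, 0.046]]
wrist_force: [0.4, -0.5, -0.6]
grip_width: 0.958
[ 265  175   47   85 3535] ((564.314208984375, 19.826509475708008), (34.64295196533203, 66.23582458496094), 12.397928237915039) [564.2502  19.4874] 0.051462829687836414
 in tool x,z (mm): 3.1901540458935016 7.814559178208344
t 21.7 tcp [0.5559 0.0209 0.1565] tooly [ 0.0473  0.0011 -0.9989] yaw 12.727644183198349
```

View pics/w14.png

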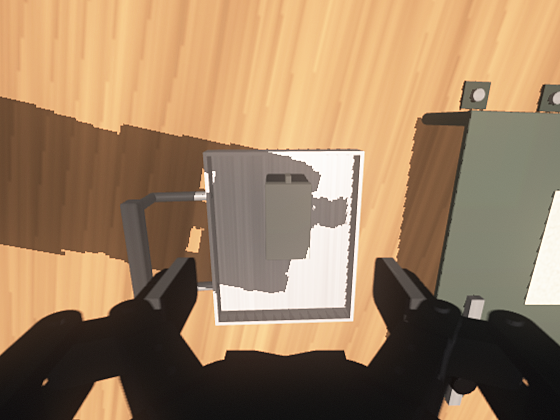

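```bash
python3 -m handwheel '[20,0,-3,0,1, 40,0,-7,0,1, 40,0,-7,0,1, 40,0,-7,0,1, 40,0,-7,0,1, 40,0,-7,0,1, 40,0,-7,0,1, 40,0,-7,0,1, 40,0,-7,0,1, 25,0,-5,0,1]'
python3 -m handwheel '[0,-10,0,6.5,1, 0,-10,0,6.5,1, 0,0,0,6.5,1, 0,0,0,0,1, 0,0,0,0,1]'
python3 - <<'E'
from h import *
casetop(.045,.06,'w15.png')
E
```

```text
t: 22.75
eef_pos: [0.5694, -0.3585, 0.1374]
ee_rot: [[0.225, 0.028, 0.974], [-0.974, 0.01, 0.225], [-0.003, -1.0, 0.03]]
wrist_force: [0.5, -0.4, 0.0]
grip_width: 1.002
t: 23.25
eef_pos: [0.5653, -0.3619, 0.1469]
ee_rot: [[-0.127, 0.018, 0.992], [-0.992, 0.017, -0.127], [-0.019, -1.0, 0.016]]
wrist_force: [0.7, -0.6, 0.4]
grip_width: 0.998
[458  61  24  26 281] ((701.2830810546875, -275.3086853027344), (20.009544372558594, 3.477525472640991), 49.2727165222168) [ 699.8314 -276.8132] 0.05218837142694338
 in tool x,z (mm): -101.4702447938917 122.5741006520081
[ 283  258   45   80 3208] ((575.4560546875, -426.3414611816406), (66.82703399658203, 34.40308380126953), 83.30128479003906) [ 575.4586 -426.0997] 0.05260754773708466
 in tool x,z (mm): 62.34178302386103 18.181485244898283
t 23.25 tcp [ 0.5653 -0.3619  0.1469] tooly [ 0.0183  0.0168 -0.9997] yaw -7.296355921831198
```

View pics/w15.png

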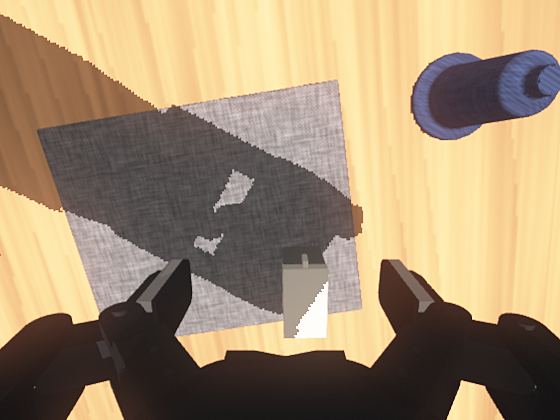

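```bash
python3 -m handwheel '[20,0,5,0,1, 20,0,5,0,1, 12,0,2,0,1, 0,0,0,0,1, 0,20,0,0,1, 0,20,0,0,1, 0,10,0,0,0.8, 0,0,0,0,0.8, 0,0,0,0,0.8]'
python3 - <<'E'
from h import *
casetop(.045,.06,'w16.png')
E
```

```text
t: 24.2
eef_pos: [0.5717, -0.4117, 0.0921]
ee_rot: [[-0.112, 0.015, 0.994], [-0.993, 0.02, -0.112], [-0.021, -1.0, 0.013]]
wrist_force: [-1.1, -0.6, 0.4]
grip_width: 0.797
[ 261  217   62  110 6101] ((575.5457763671875, -426.78021240234375), (66.76016998291016, 34.631629943847656), 83.10304260253906) [ 575.4952 -426.3799] 0.0529186477494307
 in tool x,z (mm): 14.178843455564243 5.439297223364876
t 24.2 tcp [ 0.5717 -0.4117  0.0921] tooly [ 0.0154  0.0199 -0.9997] yaw -6.446987372733129
```

View pics/w16.png

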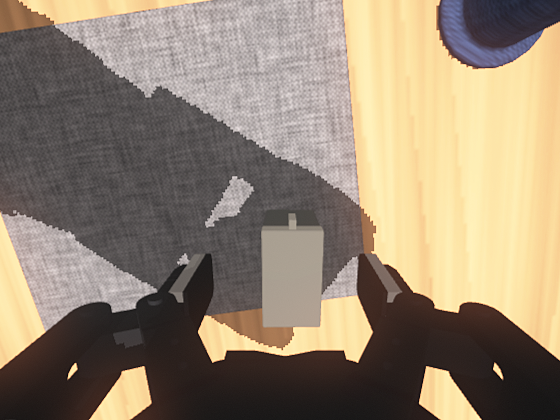

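```bash
python3 -m handwheel '[14,0,3,0,0.8, 0,0,0,0,0.8, 0,0,0,0,0.8, 0,20,0,0,0.8, 0,20,0,0,0.8, 0,12,0,0,0.8, 0,0,0,0,0.8]'
```

```text
t: 24.95
eef_pos: [0.576, -0.4242, 0.0437]
ee_rot: [[-0.111, 0.021, 0.994], [-0.994, 0.016, -0.111], [-0.018, -1.0, 0.019]]
wrist_force: [0.2, 0.1, -0.2]
grip_width: 0.795
```

```bash
python3 -m handwheel '[0,5,0,0,0.8, 0,0,0,0,0.5, 0,0,0,0,0.3, 0,0,0,0,0.2, 0,0,0,0,0.2, 0,0,0,0,0.2]' 80; python3 -m handwheel '[0,-15,0,0,0.2, 0,-30,0,0,0.2, 0,-30,0,0,0.2, 0,-15,0,0,0.2, 0,0,0,0,0.2]'
```

```text
t: 25.55
eef_pos: [0.5773, -0.4248, 0.042]
ee_rot: [[-0.11, 0.024, 0.994], [-0.994, 0.013, -0.111], [-0.016, -1.0, 0.022]]
wrist_force: [0.1, -0.5, -1.2]
grip_width: 0.388
t: 26.05
eef_pos: [0.5748, -0.4259, 0.1377]
ee_rot: [[-0.11, 0.024, 0.994], [-0.994, 0.013, -0.111], [-0.016, -1.0, 0.022]]
wrist_force: [1.0, 0.6, -1.4]
grip_width: 0.384
```

```bash
python3 -m handwheel '[-20,0,-2,0,0.2, -35,0,-4,0,0.2, -42,0,-5,0,0.2, -42,0,-5,0,0.2, -42,0,-5,0,0.2, -42,0,-5,0,0.2, -42,0,-5,0,0.2, -40,0,-5,0,0.2, -25,0,-3,0,0.2,0,0,0,0,0.2]'
python3 -m handwheel '[0,0,0,-6.5,0.2, 0,0,0,-6.5,0.2, 0,0,0,-6.3,0.2, 0,0,0,0,0.2, 0,0,0,0,0.2]'
python3 - <<'E'
from h import *
casetop(.045,.06,'w17.png')
E
```

```text
t: 27.05
eef_pos: [0.5675, -0.0807, 0.133]
ee_rot: [[-0.114, 0.014, 0.993], [-0.993, 0.017, -0.114], [-0.018, -1.0, 0.012]]
wrist_force: [0.1, -0.9, -1.7]
grip_width: 0.384
t: 27.55
eef_pos: [0.566, -0.0817, 0.1294]
ee_rot: [[0.231, 0.009, 0.973], [-0.973, 0.018, 0.23], [-0.015, -1.0, 0.013]]
wrist_force: [-0.4, 0.6, -1.6]
grip_width: 0.387
[ 288   10   62  120 6346] ((564.8438720703125, 19.84123420715332), (34.79643630981445, 66.26736450195312), 12.428746223449707) [564.941   18.5013] 0.052819145598584055
 in tool x,z (mm): -97.71972425847724 22.065232890290297
t 27.55 tcp [ 0.566  -0.0817  0.1294] tooly [ 0.0092  0.0176 -0.9998] yaw 13.32125540923783
```

View pics/w17.png

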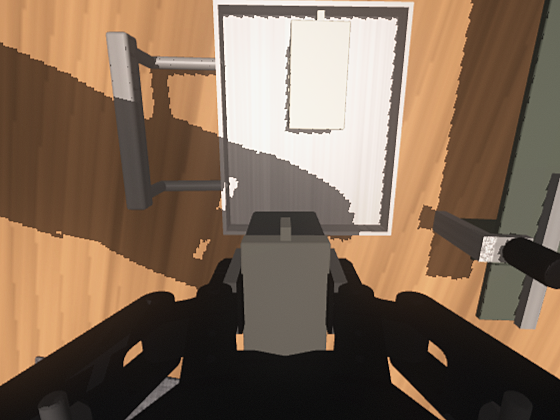

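```bash
python3 -m handwheel '[-12,0,9,0,0.2, -11,0,9,0,0.2, 0,0,0,0,0.2, 0,0,0,0,0.2, 0,15,0,0,0.2, 0,15,0,0,0.2, 0,0,0,0,0.2, 0,0,0,0,0.2]'
python3 - <<'E'
from h import *
casetop(.045,.06,'w18.png')
E
```

```text
t: 28.4
eef_pos: [0.5788, -0.0527, 0.096]
ee_rot: [[0.225, 0.007, 0.974], [-0.974, 0.018, 0.225], [-0.016, -1.0, 0.011]]
wrist_force: [-0.2, -1.5, -0.6]
grip_width: 0.385
[ 252   43   71  135 8310] ((564.7125244140625, 19.683420181274414), (34.787288665771484, 66.23564910888672), 12.364392280578613) [564.9281  18.7444] 0.05281701646075457
 in tool x,z (mm): -72.75537766794363 2.516538394235907
t 28.4 tcp [ 0.5788 -0.0527  0.096 ] tooly [ 0.0073  0.0178 -0.9998] yaw 13.000035128890877
```

View pics/w18.png

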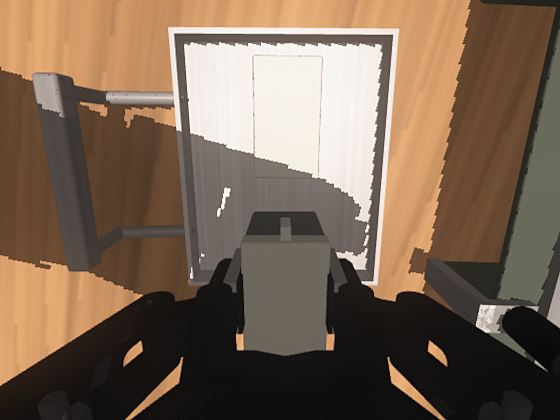

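```bash
python3 -m handwheel '[-2,15,0,0,0.2, 0,15,0,0,0.2, 0,12,0,0,0.2, 0,6,0,0,0.2, 0,0,0,0,0.2]'
```

```text
t: 28.95
eef_pos: [0.5783, -0.0499, 0.0435]
ee_rot: [[0.225, 0.007, 0.974], [-0.974, 0.018, 0.225], [-0.016, -1.0, 0.011]]
wrist_force: [-0.1, -0.2, -1.7]
grip_width: 0.385
```

```bash
python3 -m handwheel '[0,3,0,0,0.2, 0,0,0,0,0.5, 0,0,0,0,0.65, 0,0,0,0,0.65, 0,0,0,0,0.65, 0,-20,0,0,0.65, 0,-35,0,0,0.65, 0,-40,0,0,0.65, 0,-40,0,0,1, 0,0,0,0,1]'
python3 - <<'E'
from h import *
casetop(.045,.06,'w19.png')
im,d,c=snap('wrist');W=cloud(d,c);np.save('w19.npy',W);np.save('w19i.npy',im)
print([ (round(q['confidence'],2),q['centre'],onplane(q['centre'],c,.096)) for q in cams.tip_of('wrist','keeper_knob')[:1]])
print([ (round(q['confidence'],2),q['centre'],onplane(q['centre'],c,.058)) for q in cams.tip_of('wrist','tray_bar')[:1]])
print([ (round(q['confidence'],2),q['centre'],onplane(q['centre'],c,0)) for q in cams.tip_of('wrist','bay')[:1]])
E
```

```text
t: 29.95
eef_pos: [0.5779, -0.0524, 0.1813]
ee_rot: [[0.225, 0.008, 0.974], [-0.974, 0.018, 0.225], [-0.015, -1.0, 0.012]]
wrist_force: [1.2, -0.1, -0.6]
grip_width: 0.957
[ 263   73   46   89 3606] ((563.3596801757812, 20.294559478759766), (34.64562225341797, 65.74562072753906), 13.038705825805664) [563.5366  18.7073] 0.05034297521709322
 in tool x,z (mm): -72.54634648493713 1.9702310389680617
[ 264  177   42   71 2879] ((579.451904296875, -54.112388610839844), (34.37334060668945, 60.80051803588867), 12.580945014953613) [579.2766 -53.3614] 0.05021926093869239
 in tool x,z (mm): 1.2075630634300953 1.126940006846894
t 29.95 tcp [ 0.5779 -0.0524  0.1813] tooly [ 0.0083  0.0176 -0.9998] yaw 12.975141572264626
[(0.72, [455.3, 268.4], array([ 0.7025, -0.0536,  0.096 ]))]
[(0.64, [288.3, 126.1], array([0.5652, 0.0153, 0.058 ]))]
[(0.76, [474.0, 145.9], array([0.7408, 0.0378, 0.    ]))]
```

View pics/w19.png

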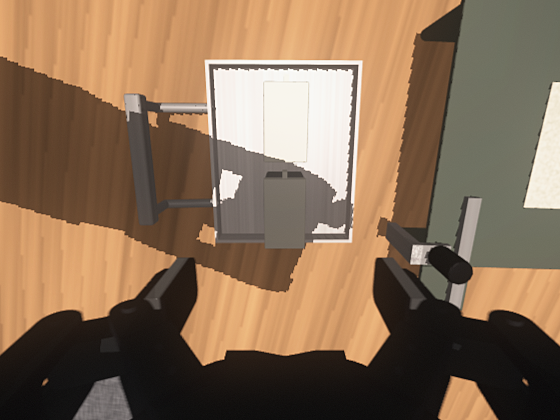

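```bash
python3 -m handwheel '[0,-30,0,0,1, 0,-35,0,0,1, -10,-25,30,0,1, -15,0,40,0,1, -10,0,30,0,1, 0,0,0,0,1, 0,0,0,0,1]'
python3 - <<'E'
from h import *
np.set_printoptions(precision=4,suppress=True)
im,d,c=snap('wrist','w20.png');W=cloud(d,c);np.save('w20.npy',W);np.save('w20i.npy',im)
print(manip.get_obs()['eef_pos'])
print([ (round(q['confidence'],2),q['centre'],onplane(q['centre'],c,.096)) for q in cams.tip_of('wrist','keeper_knob')[:1]])
print([ (round(q['confidence'],2),q['centre'],onplane(q['centre'],c,0)) for q in cams.tip_of('wrist','bay')[:1]])
m=(abs(W[...,2]-.073)<.003);p=W[m][:,:2].astype(np.float32)*1000;print(len(p),cv2.minAreaRect(p))
E
```

```text
t: 30.9
eef_pos: [0.6652, 0.005, 0.2572]
ee_rot: [[0.223, -0.019, 0.975], [-0.974, 0.022, 0.223], [-0.026, -1.0, -0.014]]
wrist_force: [0.1, -0.2, -0.3]
grip_width: 1.002
[0.665  0.0049 0.2571]
[(0.83, [314.7, 266.7], array([ 0.707 , -0.0507,  0.096 ]))]
[(0.66, [355.2, 176.5], array([0.7436, 0.0352, 0.    ]))]
26940 ((744.9013671875, 20.13243865966797), (152.26602172851562, 233.1768341064453), 10.870123863220215)
```

View pics/w20.png

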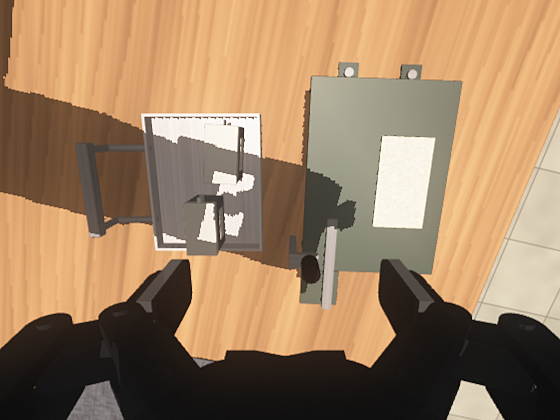

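```bash
python3 - <<'E'
from h import *
np.set_printoptions(precision=4,suppress=True)
c=cams.calibration('wrist')
a,b,e,f=[onplane(k,c,.073)[:2] for k in [(311,76),(462,82),(433,274),(303,272)]]
print(a,b,e,f)
ang=lambda v:np.degrees(np.arctan2(v[1],v[0]))
print('yaw',ang(b-a),ang(b-e)-90,ang(e-f),'len',np.linalg.norm(b-a),np.linalg.norm(b-e))
W=np.load('w20.npy');I=np.load('w20i.npy').astype(int)
z=W[...,2]
m=(abs(z-.073)<.004)&(W[...,0]>.6)
# boundary fits: per-column/row in rotated frame
for yaw in (11,11.5,12,12.5,13):
    t=np.radians(yaw);X=np.array([np.cos(t),np.sin(t)]);Y=np.array([-X[1],X[0]])
    p=W[m][:,:2]; u=p@X;v=p@Y
    fr=[];bk=[]
    for lo in np.arange(np.percentile(v,1)+.06,np.percentile(v,99),.01):
        q=u[(v>lo)&(v<lo+.01)]
        if len(q)>50: fr.append(np.percentile(q,1));bk.append(np.percentile(q,99))
    print(yaw,'front',np.round(np.array(fr)*1000,1),'back',np.round(np.array(bk)*1000,1),'v',np.percentile(v,[.2,99.8]))
E
```

```text
[0.6617 0.121 ] [0.7978 0.1466] [ 0.8359 -0.0408] [ 0.7008 -0.0703]
yaw 10.646563687451204 11.47861024437998 12.289006232998666 len 0.13848925508712603 0.1912276048516658
11 front [673.5 673.1 673.2 673.2 673.3 673.3 673.1 673.2 673.6 673.3 673.6 673.1
 673.6 673.2 673.4 673.3] back [808.8 809.4 809.2 809.2 809.1 809.2 808.9 809.2 809.1 809.3 809.4 809.3
 809.4 809.  809.3 809.2] v [-0.2358 -0.0063]
11.5 front [672.1 671.8 672.  672.  672.2 672.3 672.2 672.4 672.8 672.7 673.  672.6
 673.2 672.8 673.2 673. ] back [807.9 807.8 808.  808.  808.1 808.2 808.1 808.4 808.4 808.7 808.8 808.6
 809.1 809.1 809.  808.9] v [-0.2417 -0.0127]
12 front [670.7 670.5 670.3 670.8 670.7 671.3 671.2 671.6 672.1 671.9 672.4 672.1
 672.7 672.5 672.9 672.7] back [806.4 806.5 806.8 806.7 807.1 807.1 807.  807.6 807.3 808.  808.3 808.1
 808.8 808.5 808.7 808.4] v [-0.2476 -0.019 ]
12.5 front [668.7 669.  668.9 669.6 669.5 670.2 670.2 670.7 671.2 671.2 671.8 671.6
 672.2 672.  672.6 672.4] back [805.  805.  805.4 805.5 805.7 806.  805.8 806.7 806.5 807.2 807.6 807.7
 808.2 808.1 808.5 808. ] v [-0.2535 -0.0252]
13 front [667.2 667.5 667.5 668.3 668.2 669.  669.1 669.7 670.4 670.4 671.1 670.9
 671.7 671.6 672.3 672.1] back [803.3 803.7 804.  804.3 804.5 804.9 805.  805.6 806.2 806.3 806.9 807.
 807.7 807.7 808.2 807.5] v [-0.2595 -0.0313]
```

```bash
python3 -m handwheel '[20,0,8,2,0.7, 25,0,9,0,0.7, 12,0,4,0,0.7, 0,0,0,0,0.7, 0,30,0,0,0.7, 0,30,0,0,0.7, 0,25,0,0,0.7, 0,10,0,0,0.7, 0,0,0,0,0.7, 0,0,0,0,0.7]'
python3 - <<'E'
from h import *
np.set_printoptions(precision=4,suppress=True)
im,d,c=snap('wrist','w21.png');W=cloud(d,c)
print([ (round(q['confidence'],2),q['centre'],onplane(q['centre'],c,.096)) for q in cams.tip_of('wrist','keeper_knob')[:1]])
E
```

```text
t: 32.05
eef_pos: [0.6919, -0.046, 0.1617]
ee_rot: [[0.185, -0.017, 0.983], [-0.982, 0.023, 0.185], [-0.025, -1.0, -0.012]]
wrist_force: [-0.8, 0.4, 1.1]
grip_width: 0.702
[(0.97, [302.4, 251.0], array([ 0.7057, -0.0535,  0.096 ]))]
```

View pics/w21.png

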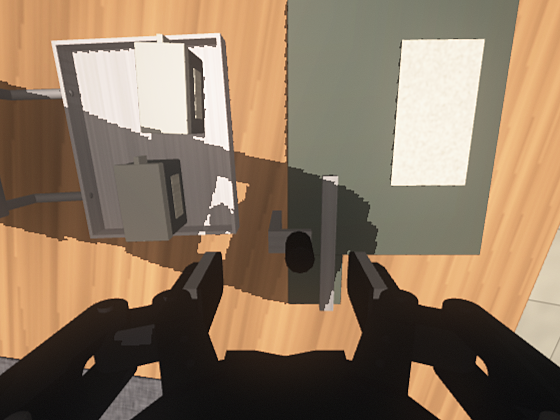

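```bash
python3 - <<'E'
from h import *
np.set_printoptions(precision=4,suppress=True)
im,d,c=snap('wrist');W=cloud(d,c)
for r in (190,210,230,250,270,290): print(r,[tuple(np.round(W[r,k]*1000).astype(int)) for k in (275,299,315,322,329,334,345)])
E
```

```text
190 [(np.int64(681), np.int64(-36), np.int64(1)), (np.int64(697), np.int64(-19), np.int64(73)), (np.int64(708), np.int64(-17), np.int64(73)), (np.int64(712), np.int64(-15), np.int64(79)), (np.int64(717), np.int64(-14), np.int64(78)), (np.int64(720), np.int64(-14), np.int64(78)), (np.int64(729), np.int64(-13), np.int64(72))]
210 [(np.int64(684), np.int64(-49), np.int64(23)), (np.int64(700), np.int64(-33), np.int64(72)), (np.int64(711), np.int64(-31), np.int64(72)), (np.int64(715), np.int64(-28), np.int64(79)), (np.int64(720), np.int64(-28), np.int64(78)), (np.int64(723), np.int64(-27), np.int64(78)), (np.int64(732), np.int64(-27), np.int64(72))]
230 [(np.int64(686), np.int64(-49), np.int64(79)), (np.int64(702), np.int64(-45), np.int64(82)), (np.int64(715), np.int64(-46), np.int64(72)), (np.int64(718), np.int64(-42), np.int64(80)), (np.int64(723), np.int64(-42), np.int64(78)), (np.int64(726), np.int64(-41), np.int64(79)), (np.int64(735), np.int64(-41), np.int64(73))]
250 [(np.int64(689), np.int64(-63), np.int64(79)), (np.int64(702), np.int64(-48), np.int64(111)), (np.int64(717), np.int
[... 163 characters left out ...]
np.int64(739), np.int64(-56), np.int64(73))]
270 [(np.int64(695), np.int64(-115), np.int64(0)), (np.int64(705), np.int64(-60), np.int64(111)), (np.int64(721), np.int64(-75), np.int64(74)), (np.int64(725), np.int64(-72), np.int64(78)), (np.int64(730), np.int64(-71), np.int64(79)), (np.int64(735), np.int64(-73), np.int64(72)), (np.int64(763), np.int64(-102), np.int64(0))]
290 [(np.int64(699), np.int64(-136), np.int64(0)), (np.int64(712), np.int64(-94), np.int64(73)), (np.int64(724), np.int64(-91), np.int64(73)), (np.int64(728), np.int64(-87), np.int64(79)), (np.int64(733), np.int64(-87), np.int64(78)), (np.int64(738), np.int64(-89), np.int64(72)), (np.int64(768), np.int64(-123), np.int64(-1))]
```

```bash
python3 -m handwheel '[10,0,10,0,0.7, 0,0,0,0,0.7, 0,0,0,0,0.7, 0,15,0,0,0.7, 0,15,0,0,0.7, 0,10,0,0,0.7, 0,0,0,0,0.7, 0,0,0,0,0.7]'
python3 - <<'E'
from h import *
np.set_printoptions(precision=4,suppress=True)
im,d,c=snap('wrist','w22.png');W=cloud(d,c)
print([ (round(q['confidence'],2),q['centre'],onplane(q['centre'],c,.096)) for q in cams.tip_of('wrist','keeper_knob')[:1]])
E
```

```text
t: 33.0
eef_pos: [0.7027, -0.0523, 0.12]
ee_rot: [[0.185, -0.014, 0.983], [-0.982, 0.023, 0.185], [-0.025, -1.0, -0.01]]
wrist_force: [0.9, -0.4, 0.5]
grip_width: 0.702
[(0.89, [281.2, 264.8], array([ 0.7022, -0.0534,  0.096 ]))]
```

View pics/w22.png

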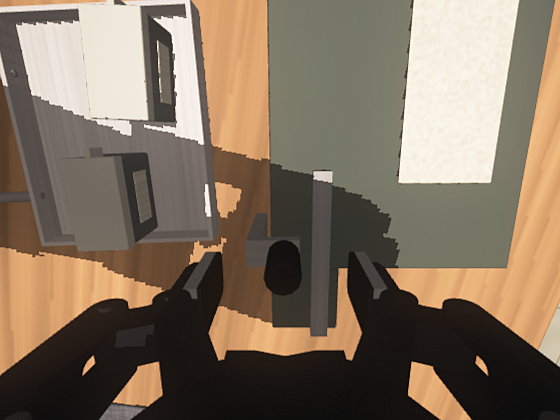

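Knob sits between the fingers, so I'll lower, grip lightly, and slide along bay −y (+tool x).

```bash
python3 -m handwheel '[0,13,0,0,0.7, 0,0,0,0,0.5, 0,0,0,0,0.3, 0,0,0,0,0.1, 0,0,0,0,0.1, 0,0,0,0,0.1]' 30
python3 -m handwheel '[8,0,0,0,0.1, 10,0,0,0,0.1, 0,0,0,0,0.1]'
```

```text
t: 33.7
eef_pos: [0.7015, -0.0524, 0.1072]
ee_rot: [[0.185, -0.017, 0.983], [-0.982, 0.022, 0.185], [-0.025, -1.0, -0.012]]
wrist_force: [1.4, -0.4, -2.9]
grip_width: 0.2
t: 34.0
eef_pos: [0.7053, -0.0715, 0.1072]
ee_rot: [[0.185, -0.016, 0.983], [-0.982, 0.022, 0.186], [-0.025, -1.0, -0.012]]
wrist_force: [-1.4, -2.2, -0.6]
grip_width: 0.196
```

```bash
python3 -m handwheel '[8,0,0,0,0.1, 8,0,0,0,0.1, 0,0,0,0,0.1]'; python3 -m handwheel '[6,0,0,0,0.1, 0,0,0,0,0.1]';python3 -m handwheel '[6,0,0,0,0.1, 0,0,0,0,0.1]'
```

```text
t: 34.3
eef_pos: [0.7077, -0.0841, 0.1069]
ee_rot: [[0.185, -0.02, 0.982], [-0.982, 0.03, 0.186], [-0.033, -0.999, -0.014]]
wrist_force: [-3.4, -2.1, 1.9]
grip_width: 0.198
t: 34.5
eef_pos: [0.7083, -0.0871, 0.1066]
ee_rot: [[0.186, -0.022, 0.982], [-0.982, 0.036, 0.187], [-0.039, -0.999, -0.015]]
wrist_force: [-2.9, -2.4, 2.0]
grip_width: 0.2
t: 34.7
eef_pos: [0.7089, -0.0902, 0.1062]
ee_rot: [[0.187, -0.025, 0.982], [-0.981, 0.041, 0.187], [-0.045, -0.999, -0.017]]
wrist_force: [-2.2, -1.4, 1.3]
grip_width: 0.196
```

```bash
python3 -m handwheel '[0,0,0,0,0.4, 0,0,0,0,0.6, 0,0,0,0,0.6, 0,-20,0,0,0.6, 0,-30,0,0,0.6, 0,-30,0,0,0.6, -10,-20,-20,0,1, -15,0,-35,0,1, 0,0,0,0,1, 0,0,0,0,1]'
python3 - <<'E'
from h import *
np.set_printoptions(precision=4,suppress=True)
im,d,c=snap('wrist','w23.png');W=cloud(d,c)
for q in cams.tip_of('wrist','keeper_knob')[:1]:
    k=onplane(q['centre'],c,.096)[:2]; r=k-[.7439,.0386]; t=np.radians(11)
    print(q['confidence'],k,'bay frame',r@[np.cos(t),np.sin(t)],r@[-np.sin(t),np.cos(t)])
print([ (round(q['confidence'],2),q['centre'],onplane(q['centre'],c,.058)) for q in cams.tip_of('wrist','tray_bar')[:1]])
E
```

```text
t: 35.7
eef_pos: [0.6512, -0.0838, 0.2106]
ee_rot: [[0.184, -0.023, 0.983], [-0.982, 0.038, 0.185], [-0.042, -0.999, -0.016]]
wrist_force: [0.9, -0.8, 1.2]
grip_width: 1.0
0.66 [ 0.7094 -0.078 ] bay frame -0.05607512915359933 -0.10791565040271421
[(0.74, [81.4, 117.3], array([ 0.4636, -0.0382,  0.058 ]))]
```

View pics/w23.png

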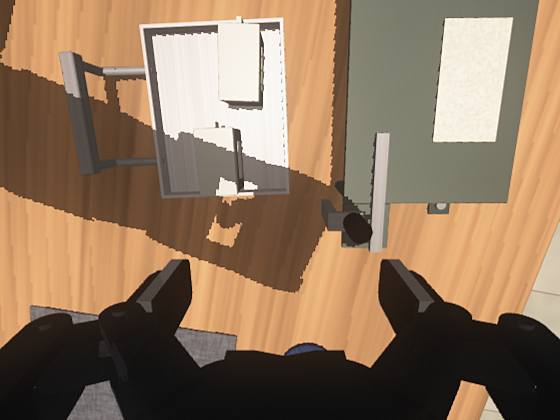

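```bash
python3 -m handwheel '[-15,0,-30,0,1, -18,0,-40,0,1, -18,0,-40,0,1, -18,0,-40,0,1, -8,0,-15,-2.2,1, 0,0,0,0,1, 0,25,0,0,1, 0,25,0,0,1, 0,0,0,0,1, 0,0,0,0,1]'
python3 - <<'E'
from h import *
np.set_printoptions(precision=4,suppress=True)
o=manip.get_obs();im,d,c=snap('wrist','w24.png');W=cloud(d,c);z=W[...,2]
m=(abs(z-.062)<.006)&(abs(W[...,0]-.4635)<.04)&(abs(W[...,1]+.037)<.065)
p=W[m][:,:2].astype(np.float32)*1000;r=cv2.minAreaRect(p);print(len(p),r)
print([ (round(q['confidence'],2),q['centre'],onplane(q['centre'],c,.058)) for q in cams.tip_of('wrist','tray_bar')[:1]])
q=np.r_[np.array(r[0])/1000-o['eef_pos'][:2],0];print(q@o['ee_rot'][:,0],q@o['ee_rot'][:,2])
E
```

```text
t: 36.85
eef_pos: [0.4776, -0.0379, 0.1625]
ee_rot: [[0.218, -0.019, 0.976], [-0.975, 0.037, 0.219], [-0.041, -0.999, -0.011]]
wrist_force: [0.5, 0.1, 0.4]
grip_width: 1.002
2168 ((462.7292785644531, -36.25649642944336), (12.154520988464355, 99.06836700439453), 12.853203773498535)
[(0.79, [266.8, 217.8], array([ 0.4639, -0.0378,  0.058 ]))]
-0.004882885420874314 -0.014177499866710831
```

View pics/w24.png

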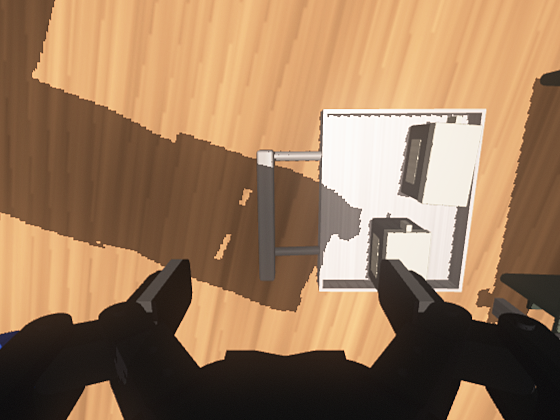

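```bash
python3 - <<'E'
from h import *
casetop(.045,.06)
im,d,c=snap('scene','s25.png')
for q in cams.tip_of('scene','case')[:4]: print(q,onplane(q['centre'],c,.003))
E
```

```text
[ 418  116   64   90 4160] ((588.1611328125, 33.2138557434082), (35.81489944458008, 65.50098419189453), 8.931831359863281) [586.7563  31.8582] 0.05292706928135921
 in tool x,z (mm): -44.0751498595656 121.98404365808399
[ 383  224   48   53 1729] ((577.7092895507812, -41.056678771972656), (35.13888168334961, 43.30366516113281), 13.214580535888672) [577.6799 -38.132 ] 0.05286442313622766
 in tool x,z (mm): 22.17916335328187 97.78800786463067
t 36.95 tcp [ 0.4774 -0.0379  0.1628] tooly [-0.0188  0.0372 -0.9991] yaw 12.661876887698103
{'centre': [252.5, 256.2], 'confidence': 0.93} [ 0.5796 -0.058   0.003 ]
{'centre': [276.6, 266.1], 'confidence': 0.9} [0.5893 0.0231 0.003 ]
```

View pics/s25.png

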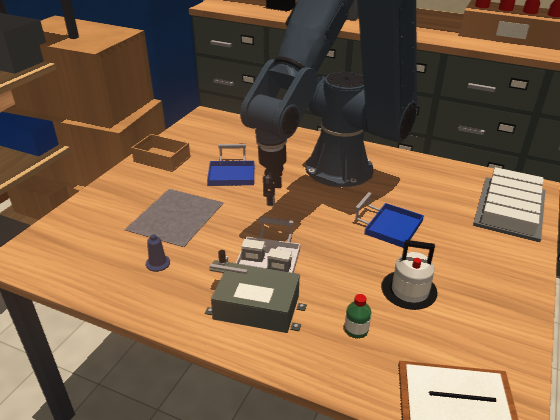

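Case A was knocked within the tray. It is now about 27 mm toward the rear but still upright and inside, so no mending is needed. I'll go to the bar.

```bash
python3 -m handwheel '[0,0,-7,0,0.8, 0,0,-5,0,0.8, 0,0,0,0,0.8, 0,20,0,0,0.8, 0,25,0,0,0.8, 0,20,0,0,0.8, 0,10,0,0,0.8, 0,0,0,0,0.8, 0,0,0,0,0.8]'
python3 - <<'E'
from h import *
np.set_printoptions(precision=4,suppress=True)
o=manip.get_obs();im,d,c=snap('wrist','w26.png')
print([ (round(q['confidence'],2),q['centre'],onplane(q['centre'],c,.058)) for q in cams.tip_of('wrist','tray_bar')[:1]])
E
```

```text
t: 38.0
eef_pos: [0.4642, -0.0384, 0.0891]
ee_rot: [[0.218, -0.012, 0.976], [-0.975, 0.036, 0.219], [-0.038, -0.999, -0.004]]
wrist_force: [-0.7, 0.2, -0.1]
grip_width: 0.798
[(0.8, [281.4, 254.7], array([ 0.4634, -0.0367,  0.058 ]))]
```

View pics/w26.png

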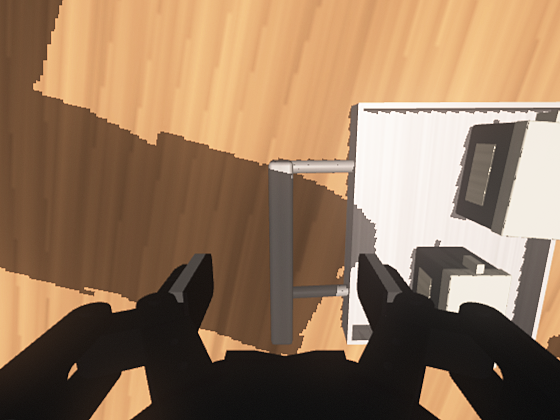

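```bash
python3 -m handwheel '[0,15,0,0,0.8, 0,14,0,0,0.8, 0,0,0,0,0.8, 0,0,0,0,0.8]'; python3 -m handwheel '[0,0,0,0,0.5, 0,0,0,0,0.3, 0,0,0,0,0.05, 0,0,0,0,0.05, 0,0,0,0,0.05]' 80
```

```text
t: 38.5
eef_pos: [0.4663, -0.0379, 0.063]
ee_rot: [[0.219, -0.005, 0.976], [-0.975, 0.035, 0.219], [-0.035, -0.999, 0.002]]
wrist_force: [0.3, -0.3, 0.6]
grip_width: 0.802
t: 39.0
eef_pos: [0.4667, -0.0381, 0.0654]
ee_rot: [[0.219, -0.004, 0.976], [-0.975, 0.034, 0.219], [-0.034, -0.999, 0.004]]
wrist_force: [2.1, 1.7, -2.7]
grip_width: 0.117
```

```bash
python3 -m handwheel '[-5,0.2,0,0,0.05, -5,0.2,0,0,0.05, -5,0.2,0,0.6,0.05, -3,0,0,0.6,0.05, 0,0,0,0.6,0.05, 0,0,0,0,0.05]' 80
python3 - <<'E'
from h import *
np.set_printoptions(precision=4,suppress=True)
im,d,c=snap('wrist','w27.png');casetop(.045,.06)
t=np.radians(11);r=manip.get_obs()['eef_pos'][:2]-[.7439,.0386];print('bay frame tcp',r@[np.cos(t),np.sin(t)],r@[-np.sin(t),np.cos(t)])
E
```

```text
t: 39.6
eef_pos: [0.4628, -0.0189, 0.0654]
ee_rot: [[0.185, -0.003, 0.983], [-0.982, 0.034, 0.185], [-0.034, -0.999, 0.004]]
wrist_force: [-0.2, -1.3, -1.0]
grip_width: 0.118
[ 528  131   32  121 2305] ((579.72216796875, 41.709983825683594), (12.301119804382324, 54.593631744384766), 6.714296817779541) [577.2118  34.8153] 0.051279098608204954
 in tool x,z (mm): -31.586467354813212 122.39116905897596
[ 464  278   84   88 4872] ((578.3383178710938, -26.51194190979004), (36.28577423095703, 46.49913787841797), 10.586706161499023) [577.4027 -22.8076] 0.052674874192844556
 in tool x,z (mm): 25.041889862983982 111.90917349817752
t 39.65 tcp [ 0.4628 -0.0189  0.0654] tooly [-0.0026  0.0338 -0.9994] yaw 10.670697325983568
bay frame tcp -0.2869182771322955 -0.002878071042602282
```

View pics/w27.png

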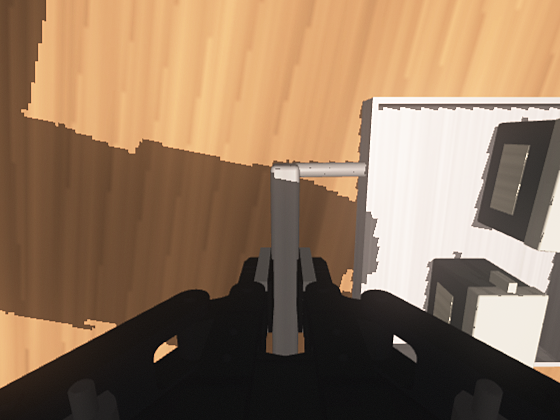

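```bash
python3 -m handwheel '[-2.5,0,0,-0.3,0.05, 0,0,3,0,0.05, 0,0,6,0,0.05, 0,0,6,0,0.05, 0,0,6,0,0.05, 0,0,6,0,0.05, 0,0,3,0,0.05, 0,0,0,0,0.05]' 80
python3 - <<'E'
from h import *
np.set_printoptions(precision=4,suppress=True)
im,d,c=snap('scene','s28.png')
E=np.array(c['extrinsics']);K=np.array(c['camera_matrix'])
t=np.radians(11);r=manip.get_obs()['eef_pos'][:2]-[.7439,.0386];print('bay frame tcp',r@[np.cos(t),np.sin(t)],r@[-np.sin(t),np.cos(t)])
W=cloud(d,c);z=W[...,2]
B=W[...,:2]-[.7439,.0386];X=B@[np.cos(t),np.sin(t)];Y=B@[-np.sin(t),np.cos(t)]
m=(abs(z-.021)<.004)&(X<-.075)&(X>-.26)&(abs(Y)<.1)
p=np.stack([X[m],Y[m]],1).astype(np.float32)*1000;print(len(p),cv2.minAreaRect(p),p.min(0),p.max(0))
m=(abs(z-.062)<.006)&(X<-.2)&(X>-.3)&(abs(Y)<.07)
p=np.stack([X[m],Y[m]],1).astype(np.float32)*1000;print('bar',len(p),cv2.minAreaRect(p))
cv2.imwrite('pics/s28z.png',cv2.resize(im[200:340,180:330,::-1],(750,700)) if 0 else cv2.resize(im[200:320,180:340,::-1],(800,600)))
E
```

```text
t: 40.5
eef_pos: [0.4878, -0.0102, 0.0654]
ee_rot: [[0.192, -0.016, 0.981], [-0.981, 0.035, 0.192], [-0.037, -0.999, -0.009]]
wrist_force: [-1.6, -0.2, 0.2]
grip_width: 0.117
bay frame tcp -0.26073134561414807 0.00093580407176219
219 ((-190.00103759765625, 3.272552490234375), (161.06973266601562, 139.48890686035156), 89.71219635009766) [-259.9858  -77.1963] [-119.8558   83.8452]
bar 141 ((-253.5973358154297, 2.3775253295898438), (102.20451354980469, 30.496070861816406), 87.85165405273438)
```

View pics/s28z.png

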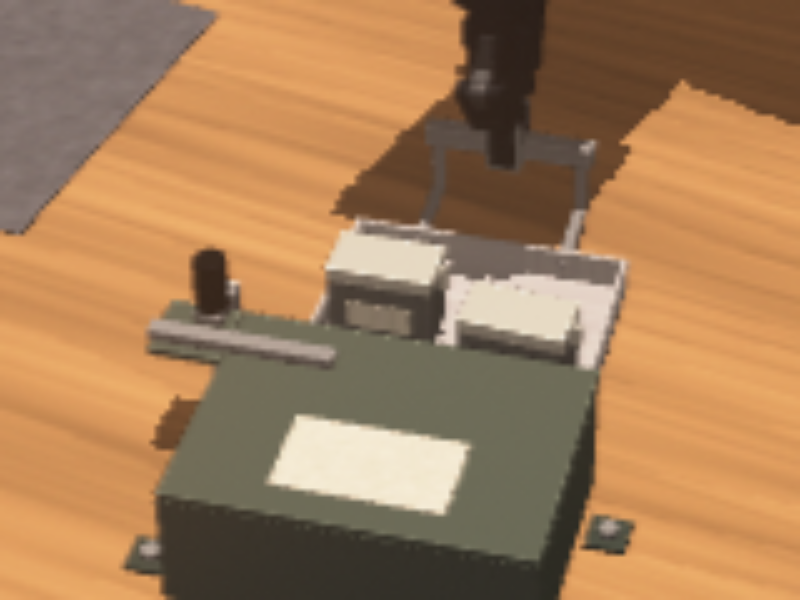

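```bash
python3 - <<'E'
from h import *
np.set_printoptions(precision=4,suppress=True)
t=np.radians(11)
for n in ['scene','side']:
    im,d,c=snap(n)
    W=cloud(d,c);z=W[...,2]
    B=W[...,:2]-[.7439,.0386];X=B@[np.cos(t),np.sin(t)];Y=B@[-np.sin(t),np.cos(t)]
    m=(abs(z-.073)<.003)&(X>-.08)&(X<.09)&(abs(Y)<.12)
    for lo in (0,.02,.04,.055):
        k=m&(X>lo)&(X<lo+.015); y=Y[k]; print(n,lo,k.sum(),y.min()*1000,y.max()*1000)
    k=m&(abs(Y-.03)<.05);print('X',X[k].min(),X[k].max())
    m=(abs(z-.021)<.004)&(X<-.08)&(X>-.19)&(abs(Y)<.1)
    print('tray',Y[m].min(),Y[m].max())
E
```

```text
scene 0 280 -94.7531571045884 97.85190996371222
scene 0.02 290 -94.96891733819028 97.38349286228203
scene 0.04 323 -95.4615833201983 97.3135517090919
scene 0.055 305 -94.51511378839136 97.15454434377939
X -0.06686020204095083 0.07721492097916265
tray -0.07800243670447798 0.08361104952599376
side 0 132 -96.92196508826007 97.68975194810427
side 0.02 134 -94.37657576694205 98.71973994097182
side 0.04 134 -96.51757841380889 99.37891191514484
side 0.055 136 -94.82158561421933 98.82169059467616
X -0.07186101753958192 0.0742202363187049
tray -0.0799430831011089 0.06919113840772266
```

```bash
python3 -m handwheel '[1.5,0,2,0,0.05, 0,0,5,0,0.05, 0,0,6,0,0.05, 0,0,6,0,0.05, 0,0,6,0,0.05, 0,0,6,0,0.05, 0,0,6,0,0.05, 0,0,6,0,0.05, 0,0,4,0,0.05, 0,0,0,0,0.05]' 80
python3 - <<'E'
from h import *
np.set_printoptions(precision=4,suppress=True)
t=np.radians(11);r=manip.get_obs()['eef_pos'][:2]-[.7439,.0386];print('bay frame tcp',r@[np.cos(t),np.sin(t)],r@[-np.sin(t),np.cos(t)])
for n in ['scene']:
    im,d,c=snap(n)
    W=cloud(d,c);z=W[...,2]
    B=W[...,:2]-[.7439,.0386];X=B@[np.cos(t),np.sin(t)];Y=B@[-np.sin(t),np.cos(t)]
    m=(abs(z-.021)<.004)&(X<-.08)&(X>-.19)&(abs(Y)<.1)
    print('tray',Y[m].min(),Y[m].max())
cv2.imwrite('pics/s29z.png',cv2.resize(im[200:320,180:340,::-1],(800,600)))
E
```

```text
t: 41.65
eef_pos: [0.5293, -0.0028, 0.0655]
ee_rot: [[0.194, -0.029, 0.981], [-0.98, 0.035, 0.195], [-0.04, -0.999, -0.022]]
wrist_force: [1.2, 0.3, -0.1]
grip_width: 0.121
bay frame tcp -0.21852193485728416 0.00028380415865599483
tray -0.078062920860126 0.08285882089197082
```

View pics/s29z.png

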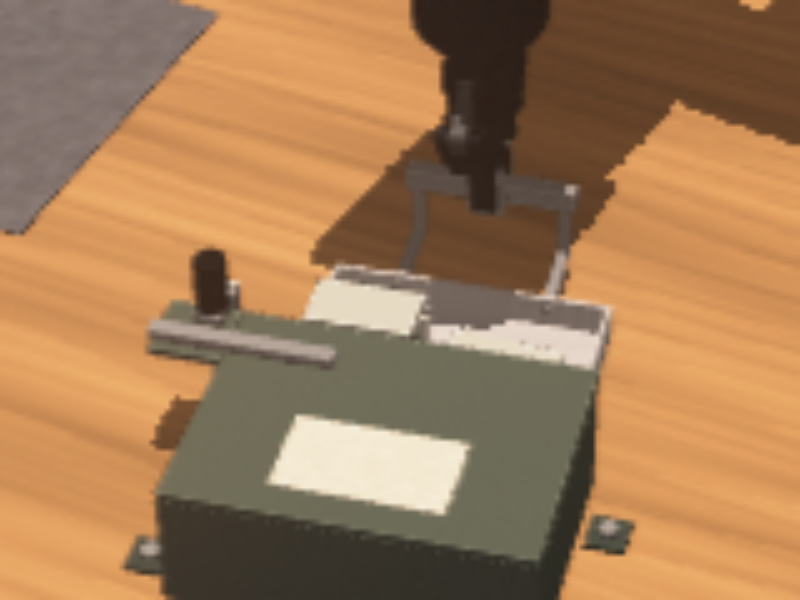

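```bash
python3 -m handwheel '[0,-0.1,3,0,0.05, 0,-0.2,6,0,0.05, 0,-0.2,7,0,0.05, 0,-0.2,7,0,0.05, 0,-0.2,7,0,0.05, 0,-0.2,7,0,0.05, 0,-0.2,7,0,0.05, 0,-0.2,6,0,0.05, 0,0,4,0,0.05, 0,0,0,0,0.05]' 80
python3 - <<'E'
from h import *
np.set_printoptions(precision=4,suppress=True)
t=np.radians(11);r=manip.get_obs()['eef_pos'][:2]-[.7439,.0386];print('bay frame tcp',r@[np.cos(t),np.sin(t)],r@[-np.sin(t),np.cos(t)])
E
```

```text
t: 42.7
eef_pos: [0.5845, 0.0082, 0.0654]
ee_rot: [[0.194, -0.033, 0.981], [-0.98, 0.035, 0.195], [-0.041, -0.999, -0.025]]
wrist_force: [-2.4, -1.1, 2.9]
grip_width: 0.125
bay frame tcp -0.16226744576719748 0.0005457310148629616
```

```bash
python3 -m handwheel '[0,-0.1,4,0,0.05, 0,-0.2,6,0,0.05, 0,-0.2,7,0,0.05, 0,-0.2,7,0,0.05, 0,-0.2,7,0,0.05, 0,-0.2,6,0,0.05, 0,-0.1,3,0,0.05, 0,0,0,0,0.05]' 80
python3 - <<'E'
from h import *
np.set_printoptions(precision=4,suppress=True)
t=np.radians(11);r=manip.get_obs()['eef_pos'][:2]-[.7439,.0386];print('bay frame tcp',r@[np.cos(t),np.sin(t)],r@[-np.sin(t),np.cos(t)])
snap('wrist','w30.png')
E
```

```text
t: 43.5
eef_pos: [0.6259, 0.0164, 0.0654]
ee_rot: [[0.194, -0.034, 0.98], [-0.98, 0.035, 0.195], [-0.041, -0.999, -0.026]]
wrist_force: [-4.0, -0.8, 4.5]
grip_width: 0.115
bay frame tcp -0.12009021248854583 0.0007756046311906037
```

View pics/w30.png

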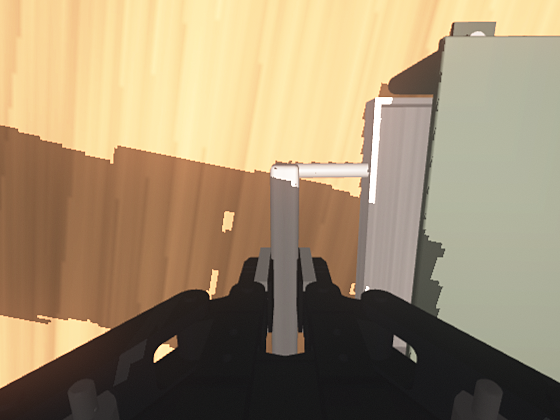

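```bash
python3 -m handwheel '[0,-0.1,4,0,0.05, 0,-0.1,4,0,0.05]' 80;python3 -m handwheel '[0,-0.1,4,0,0.05, 0,-0.1,4,0,0.05]' 80;python3 -m handwheel '[0,-0.1,4,0,0.05]' 80;python3 -m handwheel '[0,-0.1,4,0,0.05]' 80
```

```text
t: 43.75
eef_pos: [0.6332, 0.0179, 0.0655]
ee_rot: [[0.193, -0.035, 0.98], [-0.98, 0.035, 0.195], [-0.041, -0.999, -0.027]]
wrist_force: [-5.0, -0.8, 3.9]
grip_width: 0.119
t: 43.95
eef_pos: [0.6348, 0.0192, 0.0652]
ee_rot: [[0.193, -0.054, 0.98], [-0.98, 0.035, 0.195], [-0.045, -0.998, -0.046]]
wrist_force: [-30.9, -8.2, 23.2]
grip_width: 0.118
t: 44.05
eef_pos: [0.6348, 0.0193, 0.0652]
ee_rot: [[0.194, -0.065, 0.979], [-0.98, 0.034, 0.196], [-0.046, -0.997, -0.057]]
wrist_force: [-30.2, -9.8, 22.8]
grip_width: 0.122
t: 44.15
eef_pos: [0.6349, 0.0192, 0.0652]
ee_rot: [[0.193, -0.076, 0.978], [-0.98, 0.033, 0.196], [-0.047, -0.997, -0.068]]
wrist_force: [-29.3, -8.0, 21.5]
grip_width: 0.115
```

```bash
python3 -m handwheel '[0,0,0,0,0.05, 0,0,0,0,0.05]' 
python3 - <<'E'
from h import *
np.set_printoptions(precision=4,suppress=True)
o=manip.get_obs();t=np.radians(11);r=o['eef_pos'][:2]-[.7439,.0386];print('bay frame tcp',r@[np.cos(t),np.sin(t)],r@[-np.sin(t),np.cos(t)],o['wrist_force'])
snap('wrist','w31.png');snap('side','d31.png')
E
```

```text
t: 44.35
eef_pos: [0.6349, 0.019, 0.0658]
ee_rot: [[0.192, -0.076, 0.978], [-0.98, 0.033, 0.195], [-0.047, -0.997, -0.068]]
wrist_force: [-4.3, -0.5, 3.3]
grip_width: 0.118
bay frame tcp -0.11077950350165525 0.0015592246604740896 [-4.2536 -0.5162  3.2542]
```

View pics/w31.png

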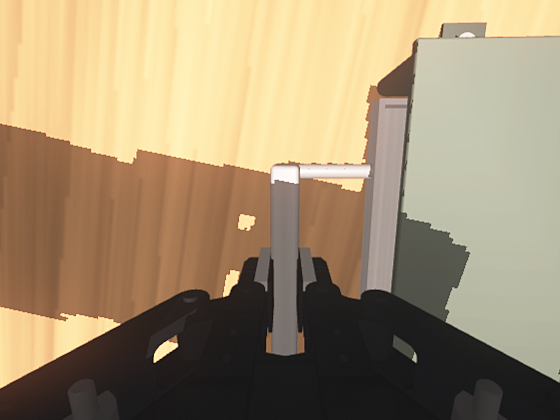

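View pics/d31.png

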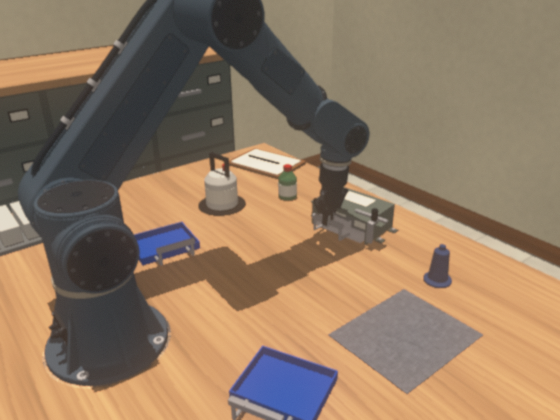

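```bash
python3 -m handwheel '[0,0,0,0,0.25, 0,0,0,0,0.4, 0,0,0,0,0.4, 0,-10,-0.5,0,0.4, 0,-20,-1,0,0.4, 0,-30,-2,0,0.4, 0,-30,-2,0,0.4, 0,-30,-20,0,0.7, 0,-10,-20,0,0.7, 0,0,0,0,0.7]'
python3 - <<'E'
from h import *
np.set_printoptions(precision=4,suppress=True)
t=np.radians(11)
im,d,c=snap('wrist','w32.png');W=cloud(d,c);z=W[...,2]
B=W[...,:2]-[.7439,.0386];X=B@[np.cos(t),np.sin(t)];Y=B@[-np.sin(t),np.cos(t)]
m=(abs(z-.061)<.006)&(X<-.09)&(X>-.14)&(abs(Y)<.065)
p=np.stack([X[m],Y[m]],1).astype(np.float32)*1000;print('bar',len(p),cv2.minAreaRect(p))
m=(abs(z-.021)<.003)&(X<-.04)&(X>-.09)&(abs(Y)<.085)
print('rim',m.sum(),np.percentile(X[m],[0,1,5,50,99]))
m=(abs(z-.072)<.003)&(X<.08)&(X>-.09)&(abs(Y)<.06)
print('roof',m.sum(),np.percentile(X[m],[0,1,5,50,99]))
for q in cams.tip_of('wrist','keeper_knob')[:1]:
    k=onplane(q['centre'],c,.096)[:2];print(q,k)
E
```

```text
t: 45.45
eef_pos: [0.6004, 0.0059, 0.2058]
ee_rot: [[0.194, -0.074, 0.978], [-0.98, 0.033, 0.196], [-0.047, -0.997, -0.066]]
wrist_force: [0.1, 0.1, -0.1]
grip_width: 0.702
bar 1646 ((-109.48133850097656, 4.190387725830078), (12.17547607421875, 98.68159484863281), 0.0626295879483223)
rim 775 [-0.0898 -0.0895 -0.0865 -0.0637 -0.0531]
roof 23625 [-0.0647 -0.0637 -0.0582  0.003   0.0696]
```

View pics/w32.png

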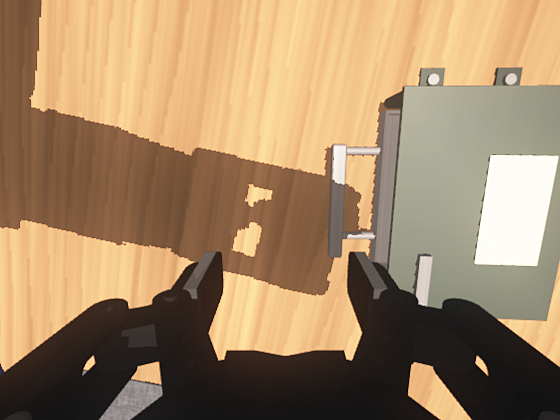

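```bash
python3 -m handwheel '[30,0,28,0,0.7, 35,0,30,0,0.7, 25,0,22,0,0.7, 0,0,0,0,0.7, 0,0,0,0,0.7, 0,15,0,0,0.7, 0,15,0,0,0.7, 0,0,0,0,0.7, 0,0,0,0,0.7]'
python3 - <<'E'
from h import *
np.set_printoptions(precision=4,suppress=True)
o=manip.get_obs();im,d,c=snap('wrist','w33.png')
for q in cams.tip_of('wrist','keeper_knob')[:1]:
    k=onplane(q['centre'],c,.096);print(q,k)
    e=k-o['eef_pos']; print('tool offsets xyz',e@o['ee_rot'])
E
```

```text
t: 46.45
eef_pos: [0.6965, -0.0636, 0.1533]
ee_rot: [[0.197, -0.085, 0.977], [-0.979, 0.035, 0.2], [-0.052, -0.996, -0.077]]
wrist_force: [0.3, -0.2, 0.0]
grip_width: 0.703
{'centre': [301.4, 272.5], 'confidence': 0.58} [ 0.7075 -0.0806  0.096 ]
tool offsets xyz [0.0218 0.0555 0.0118]
```

View pics/w33.png

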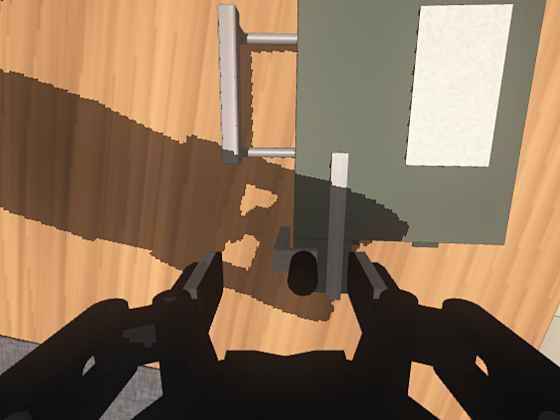

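```bash
python3 -m handwheel '[10,0,5,0,0.6, 9,0,5,0,0.6, 0,0,0,0,0.6, 0,0,0,0,0.6, 0,12,0,0,0.6, 0,12,0,0,0.6, 0,0,0,0,0.6, 0,0,0,0,0.6]'
python3 - <<'E'
from h import *
np.set_printoptions(precision=4,suppress=True)
o=manip.get_obs();im,d,c=snap('wrist','w34.png')
for q in cams.tip_of('wrist','keeper_knob')[:1]:
    k=onplane(q['centre'],c,.096);print(q,k)
    e=k-o['eef_pos']; print('tool offsets xyz',e@o['ee_rot'])
E
```

```text
t: 47.35
eef_pos: [0.7095, -0.0813, 0.1268]
ee_rot: [[0.197, -0.083, 0.977], [-0.979, 0.035, 0.2], [-0.051, -0.996, -0.075]]
wrist_force: [-0.7, -0.0, 1.0]
grip_width: 0.605
{'centre': [283.2, 256.9], 'confidence': 0.64} [ 0.7075 -0.0804  0.096 ]
tool offsets xyz [0.0003 0.0309 0.0005]
```

View pics/w34.png

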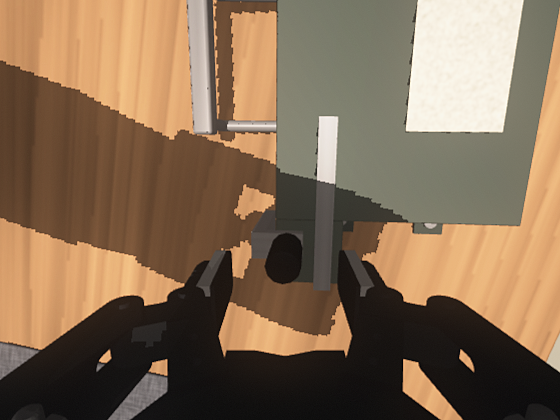

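```bash
python3 -m handwheel '[0,12,0,0,0.6, 0,7,0,0,0.6, 0,0,0,0,0.6, 0,0,0,0,0.4, 0,0,0,0,0.2, 0,0,0,0,0.1, 0,0,0,0,0.1, 0,0,0,0,0.1]' 30
```

```text
t: 48.25
eef_pos: [0.7074, -0.0806, 0.1071]
ee_rot: [[0.197, -0.084, 0.977], [-0.979, 0.035, 0.2], [-0.051, -0.996, -0.075]]
wrist_force: [-1.5, 0.6, -2.4]
grip_width: 0.2
```

```bash
python3 -m handwheel '[-8,0.4,0,0,0.1, -10,0.5,0,0,0.1, -10,0.5,0,0,0.1, 0,0,0,0,0.1]' 30
```

```text
t: 48.65
eef_pos: [0.7017, -0.0509, 0.1071]
ee_rot: [[0.197, -0.082, 0.977], [-0.979, 0.035, 0.2], [-0.05, -0.996, -0.074]]
wrist_force: [-1.2, 1.7, -3.2]
grip_width: 0.205
```

```bash
python3 -m handwheel '[-6,0.3,0,0,0.1, -6,0.3,0,0,0.1, 0,0,0,0,0.1]'; python3 -m handwheel '[-5,0.2,0,0,0.1, 0,0,0,0,0.1]';python3 -m handwheel '[-5,0.2,0,0,0.1]'
```

```text
t: 48.95
eef_pos: [0.6991, -0.0374, 0.1071]
ee_rot: [[0.197, -0.082, 0.977], [-0.979, 0.035, 0.201], [-0.05, -0.996, -0.074]]
wrist_force: [-1.0, 1.3, -2.1]
grip_width: 0.205
t: 49.15
eef_pos: [0.6988, -0.0361, 0.1072]
ee_rot: [[0.197, -0.08, 0.977], [-0.979, 0.028, 0.2], [-0.043, -0.996, -0.072]]
wrist_force: [-0.7, 2.0, -3.1]
grip_width: 0.204
t: 49.25
eef_pos: [0.6985, -0.0343, 0.1074]
ee_rot: [[0.197, -0.077, 0.977], [-0.98, 0.023, 0.199], [-0.038, -0.997, -0.071]]
wrist_force: [3.2, -20.2, -2.7]
grip_width: 0.203
```

```bash
python3 -m handwheel '[0,0,0,0,0.1, 0,0,0,0,0.3, 0,0,0,0,0.5, 0,0,0,0,0.5, 0,-15,0,0,0.5, 0,-25,0,0,0.5, 0,-30,0,0,0.5, 0,-30,0,0,0.8, -5,-30,-30,0,1, 0,0,0,0,1]'
python3 - <<'E'
from h import *
np.set_printoptions(precision=4,suppress=True)
t=np.radians(11)
im,d,c=snap('wrist','w35.png');W=cloud(d,c);z=W[...,2]
B=W[...,:2]-[.7439,.0386];X=B@[np.cos(t),np.sin(t)];Y=B@[-np.sin(t),np.cos(t)]
m=(abs(z-.061)<.006)&(X<-.09)&(X>-.14)&(abs(Y)<.065)
p=np.stack([X[m],Y[m]],1).astype(np.float32)*1000;print('bar',len(p),cv2.minAreaRect(p))
m=(abs(z-.072)<.003)&(X<.08)&(X>-.09)&(abs(Y)<.06);print('roof',np.percentile(X[m],[0,1,5,50,99]))
for q in cams.tip_of('wrist','keeper_knob')[:1]:
    k=onplane(q['centre'],c,.096)[:2]; r=k-[.7439,.0386];print(q['confidence'],k,'bay',r@[np.cos(t),np.sin(t)],r@[-np.sin(t),np.cos(t)])
snap('side','d35.png');im,d,c=snap('scene','s35.png');W=cloud(d,c)
for a,b in [(.015,.035),(.06,.085)]:
    m=(W[...,2]>a)&(W[...,2]<b)&(abs(W[...,0]-.525)<.08)&(abs(W[...,1]-.39)<.08);print('can',fitcirc(W[m][:,:2],.05))
E
```

```text
t: 50.25
eef_pos: [0.6782, -0.037, 0.2506]
ee_rot: [[0.198, -0.077, 0.977], [-0.979, 0.024, 0.2], [-0.039, -0.997, -0.07]]
wrist_force: [-0.4, -1.3, -0.5]
grip_width: 0.98
bar 1353 ((-110.27510070800781, 3.8791580200195312), (12.19274616241455, 99.37824249267578), 0.13259582221508026)
roof [-0.078  -0.0638 -0.0581  0.0069  0.0719]
0.76 [ 0.7004 -0.036 ] bay -0.05691437062070062 -0.06491817405127666
can [0.5232 0.388 ]
can [0.5232 0.3881]
```

View pics/w35.png

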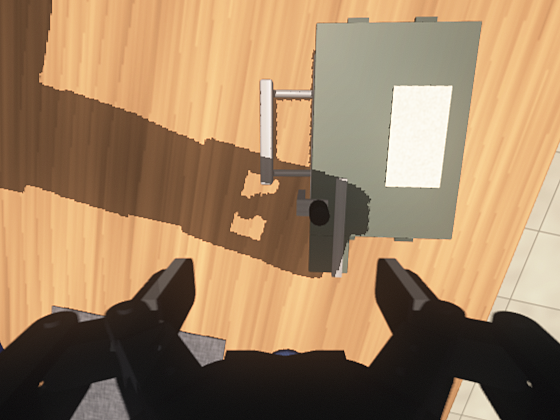

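View pics/d35.png

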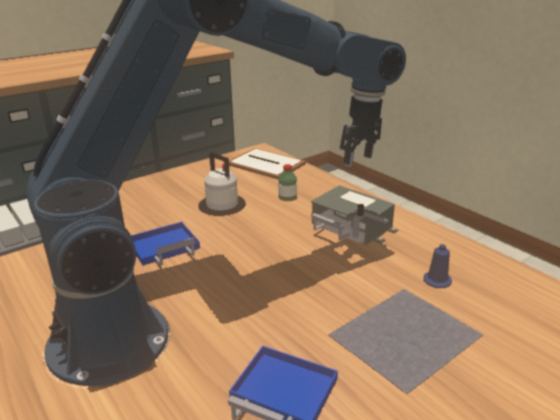

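View pics/s35.png

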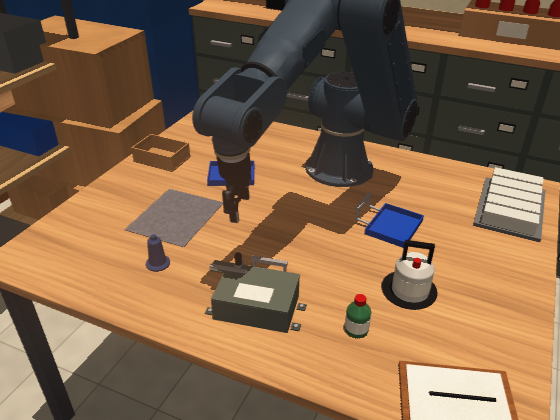

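```bash
python3 - <<'E'
from h import *
im,d,c=snap('side');cv2.imwrite('pics/d36.png',cv2.resize(im[180:260,295:405,::-1],(800,580),interpolation=cv2.INTER_CUBIC))
print(manip.get_obs()['wrist_force'])
E
```

```text
[-0.33375304  0.29236146  0.67855401]
```

View pics/d36.png

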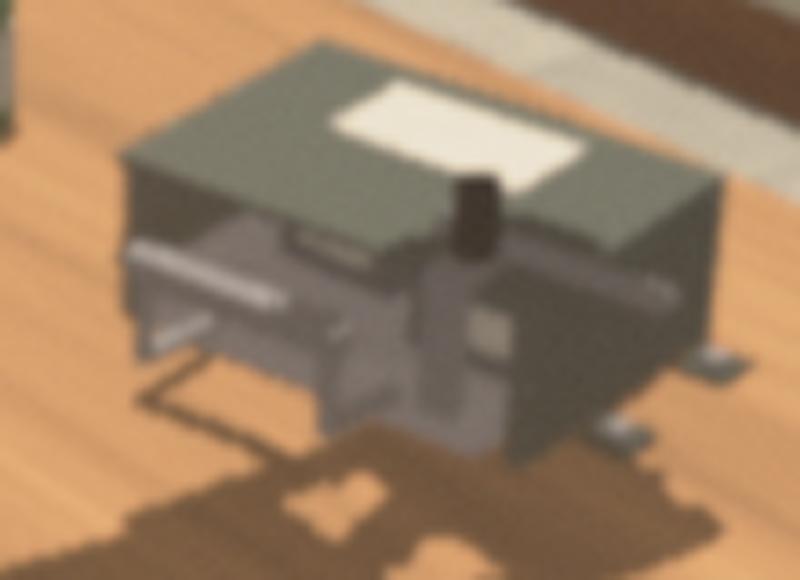

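The side view shows the tray flush in the mouth, the keeper tongue across it, and both cases' upright front faces (labels) visible inside. I'm handing in.

```bash
python3 -c "
from h import *
print(manip.job_done())"
```

```text
the job is handed in; nothing more can be done
None
```

I did the whole job in the order asked, in about 50 s of robot time, and handed it in; no verdict is reported.

- **Can:** I lifted it by the handle and stood it on the mat. Last measured at (523, 388) mm, within about 2 mm of the mat's centre and upright. While setting it down, one step peaked at 68 N at the wrist (the limit is 120 N).
- **Cases:** Two were present, and both were placed upright in the aluminium tray. I regrasped the first because the first hold was shallow. It was later knocked about 3 cm inside the tray, but it stayed upright and inside, so I left it.
- **Tray:** I pushed it in by the bar until it met the back, at about 30 N. The bar lies 45.5–46 mm in front of the roof edge, against 45.5 mm when home.
- **Keeper:** I slid it open to its stop, then shut to its stop. The knob reads y = -65 mm in the bay frame. I took the tongue's -66 mm as its shut position, as the knob's own is not given.
- **Bystanders:** The spool and bottle were not touched.

**Weaker checks:**
- After insertion, the cases could only be seen through the mouth, where both front faces looked upright.
- The tray reads 2–4 mm off the bay's centreline, within the 6 mm side clearance.
- The tool ended tilted about 4.5°, which did not affect the result.

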